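# Set the glass strip in the strip breaker for the next knife square

### The job

The glass strip has to be set up in the strip breaker so that its next square can be snapped off: using only pushes with the fingertips, slide the strip flush against the fence and along the bed until the black line drawn across it lies over the bed's front edge and the square in front of the line overhangs the catch tray. Then press the hold-down lever down until its pad rests on the glass, and take the hand away. Only push the glass, gently, and never lift it; leave the marker, the box of cover glasses and the loupe where they are.

Things in the scene. Friction and masses are not known exactly. Their poses are not given: they have to be found in the camera images.
- breaker: Glass strip breaker, heavy fixed grey bench tool, base 190 x 140 mm. Origin: on the worktop under the middle of the bed; x runs along the bed from its front edge (x = -95 mm, nearest the robot) to its back end (+95 mm), z up. Dark steel bed: flat, top at z = 30 mm, y from -39 to +65 mm. Ahead of the front edge lies a cork-lined catch tray, 11 mm high, 51 mm long
- bed_edge (a point): The bed's front edge, at its top face (x = -95, y = -6, z = 30 mm in the breaker's frame): where the black line must come to lie. Axes as the breaker's
- fence_mid (a point): Middle of the fence's face. The fence is an aluminium bar on the bed, 5 mm high, 110 mm long (x = -90 to +20 mm in the breaker's frame); its face looks to +y and lies at y = -25 mm, so a strip flush with it has its centre at y = -6 mm
- strip: Loose plate of green-edged glass on the bed, 140 mm long (its x) x 38 mm wide (its y) x 8 mm thick, about 0.1 kg. Origin: centre of its underside. Its -x end is the front end, which must come to overhang; at the start it lies wholly on the bed, drawn back from the edge, its middle some 8 to 22 mm off the fence, up to 0.1 rad askew
- strip_line (a point): Middle of the 3 mm wide black marker line across the glass, on its top face, 38 mm behind the strip's front end
- strip_tail (a point): Middle of the strip's rear end face (x = +70 mm of the strip, half its thickness): the face to push for moving the strip forward
- lever (a joint): Angle of the hold-down lever in rad: 0 = level, rubber pad resting on the 8 mm strip; starts raised by 0.5 to 0.7 and falls as it is pressed down. Friction hinge: stays where it is left; 1 to 4 N on the handle moves it. When down, its weight keeps the pad on the glass
- lever_pivot (a point): The lever's hinge axis, in the middle of its clevis outside the fence (x = -73, y = -56, z = 54 mm in the breaker's frame; clevis 20 x 28 mm, up to z = 60 mm). The axis runs along the breaker's x. The steel arm, 12 mm wide and 8 mm thick, points from here to +y across the strip and ends 120 mm from the axis; the pad is 50 mm from the axis, its sole 16 mm below the arm
- lever_grip (a point): Middle of the lever's round black handle: 16 mm thick, from 68 to 120 mm from the hinge axis; this point is 94 mm from the axis, on the centre line, and moves with the lever
- marker_black: Black felt marker lying on the worktop, 135 mm long; bystander, not to be moved. Origin under its middle
- cover_box_1: Small white box of cover glasses on the worktop, 35 x 29 x 18 mm; bystander, not to be moved. Origin under its middle
- loupe: Folding loupe lying on the worktop, 64 x 27 mm; bystander, not to be moved. Origin under its middle
There are look-alikes about, which are no part of the job. Leave any orange look-alike of the strip alone.

How it is judged (in metres and radians):
On the way:
1. with the lever still up, the strip lies flush with the fence and its line lies over the front edge (value of joint lever above 0.3 rad and x of strip_line in the frame of bed_edge between -0.004 and 0.004 m and y of strip in the frame of breaker below -0.0035 m and angle between the x axis of strip and the x axis of breaker, either way round below 0.035 rad), for 0.2 s.
At the end, for the whole second after the job is handed in: The strip lies flat and still on the bed, within 2.5 mm of the fence and 2 degrees of parallel to it, its black line within 4 mm of the bed's front edge (so 38 mm overhang), and the lever is down (within 0.05 rad of level) with its pad pressing on the glass (x of strip_line in the frame of bed_edge between -0.004 and 0.004 m and y of strip in the frame of breaker below -0.0035 m and angle between the x axis of strip and the x axis of breaker, either way round below 0.035 rad and angle between strip's own z axis and vertical below 0.03 rad and value of joint lever below 0.05 rad and contact force between lever and strip above 0.5 N and linear speed of strip below 0.005 m/s); the robot touches nothing.
It fails at once if the strip is lifted off the bed or tipped (height (world z) of strip above 0.036 m or angle between strip's own z axis and vertical above 0.12 rad).
It fails at once if the glass is pushed with more than 25 N (contact force between the arm and strip above 25 N).
It fails at once if the marker, the box of cover glasses or the loupe is moved by more than 15 mm (distance of any of marker_black, cover_box_1, loupe from where it was at the start of the episode above 0.015 m).
It also fails if it takes over 58 s, if anything falls off the work surface, if the arm or the gripper's body presses on something with over 40 N, if the wrist force passes 120 N, or if a joint passes its speed limit or range.

### The arm

A 7-joint arm with a two-finger parallel gripper is mounted at the origin on a cart in front of the work surface, level with it; the furniture and walls round the work are solid. World frame = base frame: x ahead of the robot, y to its left, z up, the work surface at z = 0. Lengths are in mm, angles in rad, forces in N, time in s.
With the tool pointing down it reaches from about 400 to 850 mm from the base axis. Payload 4.5 kg.
Tool frame: the origin (TCP) lies at the very end of the fingers, on their centre line; the grasp point (between the pads) lies 19 mm behind it; x points along the fingers, y is the direction in which the jaws open and shut, and the axes are right-handed (so a half turn about x gives the same grasp; the last joint's range is limited). The gripper opens to 85 mm and grips with 20 to 120 N. Pads are 22 mm wide; open, the fingers measure 114 mm over their backs; the gripper's body (76 mm by 85 mm) begins 54 mm behind the grasp point. The pads swing forward as they close: fully open they stand 13 mm farther back than shut.
Start: joints at [-1.308, 0.689, -0.195, 1.565, 0.157, 0.902, -0.215], TCP at [141.734, 608.741, 231.317] pointing down, gripper open.
Joint ranges: [-3.01, 3.01], [-0.46, 2.08], [-1.47, 1.51], [0.13, 2.56], [-1, 4.14], [0.04, 2.09], [-2.66, 2.66]. Speed limits (rad/s): [2.57, 2.57, 3.14, 3.14, 3.14, 3.14, 3.14].

### API

Orientations are given as a rotation vector (axis times angle).
In Python, from cell import observe, snapshot, camera_info, close_job, recognise, trace gives the robot as it stands. The module is installed in compiled form; this text tells all that it offers.
- The arm moves only by the tool servo_tool, never from a script. Its argument "deltas" is a list of rows, each an object with "slide": the shift along the tool's x, y, z scaled (see below), a list of three; "turn": the turn about the tool's x scaled (see below); "hand": the opening, from 0 (shut) to 1 (fully open). In form: [{"slide": [tx, ty, tz], "turn": turn, "hand": hand}, ...]. A call has 1 to 8 rows; each row shifts and turns the pose as measured when the row begins, along the tool's axes as they then stand; what a row does not reach is not made up. The controller multiplies each number of a shift by 25 mm and each number of a turn by 6 degrees. A row lasts 1/12 s, in which the tool goes at most 41.7 mm and 7.16 degrees, less where a joint would pass 70% of its speed; a pose out of reach is approached as far as the arm can. A call with a number of a shift or a turn outside -1 to 1 is refused whole. A call with a gripper value outside its range is refused whole. The fingers move at their own pace and stop on an object; "squeeze" is the grip in N (left out, the last holds). Time passes only in rows, so rows that do not move let the fingers close. It gives the time, the measured TCP pose, the force and the opening at its end, in the units of the state.
- observe(): the state, without advancing time (a new reading comes with each control period).
- snapshot(name): name is "side" or "top"; returns the picture (400x640x3 uint8, red, green, blue); there is no depth.
- camera_info(name): a dict with "fovy" (degrees; the focal length in pixels is half the picture's height over the tangent of half this angle, whatever the lens; pixels are square), "cx", "cy" (the principal point, pixels), "camera_from_world" (4x4, takes a point from world to camera coordinates). Camera axes: x right, y down, z forward; pixel columns grow to the right and rows downward; lengths in mm; the calibration is good to about 2 mm. A picture is of the moment at which its call begins. camera_info takes no time and is no camera call.
- close_job(): hands the job in, once; it reports no verdict.
Trained networks look in the newest picture that a camera, given by its name, has taken for a name from the list of things; names that differ only in an ending like _2 or _b are one class to them, and where a whole thing is asked for, a point or a joint stands for the part that bears it (a point fixed in the world has none). Each returns a list of dicts, best first, with "conf" (0 to 1); they miss things now and then, are a little off and sometimes report something else, mostly with a low value. They report only what shows in the picture. A call takes as long as a camera call. They do not tell look-alikes from the thing itself.
- recognise(label, camera): "extent" ([left, top, right, bottom] in pixels, round what is visible of it).
- trace(label, camera): "pixels" (400x640 bool, what is visible of it) and "extent" ([left, top, right, bottom] in pixels, round what is visible of it).
The state is a dict: "time_s": time; "joint_pos": joint angles; "dq": joint speeds; "joint_efforts": joint torques, N m; "position": TCP position; "orientation": TCP orientation; "contact_force": force on the tool from outside, world axes, zero at the start; "moment": the same for the moment, N m; "finger_gap": finger opening in mm.
Only numpy, scipy, OpenCV 4.12 (cv2) and the standard library are available. Lean on these libraries where they do the work, as an engineer would, in place of code of your own. Each camera call takes 0.05 s, during which the arm holds its last target.

## Working session

There is one attempt and no reset: what is moved stays moved. The work goes in short steps, Python scripts to look and compute and a tool call to move; the robot and the scene stay as the last step left them, time stands still between calls to the robot, and variables do not carry over. Pictures are saved under pics/ and viewed, and the job is handed in when it is done.

Besides the shell and the picture viewer there is one more tool, called in YAML: its name, and indented under it one key for each argument. servo_tool: Moves the arm, as the interface text tells. Shifts and turns lie within -1 to 1; 1 stands for 25 mm of shift or 6 degrees of turn. Its arguments: {"type":"object","properties":{"deltas":{"type":"array","items":{"type":"object","properties":{"slide":{"type":"array","items":{"type":"number","minimum":-1,"maximum":1}},"turn":{"type":"number","minimum":-1,"maximum":1},"hand":{"type":"number"}}}},"squeeze":{"type":"number"}},"required":["deltas"]}

```bash
mkdir -p pics; ls
python3 - <<'E'
from cell import *
import cv2
o=observe()
for k,v in o.items(): print(k,v)
for n in("side","top"):
    im=snapshot(n); cv2.imwrite(f"pics/{n}0.png",im[:,:,::-1])
    print(n,camera_info(n))
E
```

```text
pics
time_s 0.0
joint_pos [-1.3082019   0.68998247 -0.19452793  1.5663865   0.1572745   0.9025064
 -0.21508213]
dq [-9.73060458e-05 -2.67989042e-04 -2.16458197e-03  7.38530038e-04
  9.28910843e-04  4.08372647e-04  5.84719441e-04]
joint_efforts [ 1.14054878e-04 -5.39606416e+01 -1.26668852e+00 -1.58538973e+01
  9.03228123e-03  9.45225387e-03  1.77834025e-06]
position [141.63661028 608.04622155 230.47404009]
orientation [ 0.17805925  1.56343283 -0.18103296]
contact_force [ 0.08382906 -0.21096718 -0.08433785]
moment [-0.0167745  -0.03415582  0.03199012]
finger_gap 85.4366334913962
side {'fovy': 56.63174822556327, 'cx': 324.2210635838422, 'cy': 197.97037923666113, 'camera_from_world': array([[-9.99973391e-01,  1.91395521e-03,  7.03941955e-03,
         4.95612866e+02],
       [-4.40341581e-03,  6.10973922e-01, -7.91638476e-01,
        -7.25884153e+00],
       [-5.81606235e-03, -7.91648409e-01, -6.10949237e-01,
         1.10954735e+03],
       [ 0.00000000e+00,  0.00000000e+00,  0.00000000e+00,
         1.00000000e+00]])}
top {'fovy': 56.533301765954256, 'cx': 318.371735356965, 'cy': 192.53482685306693, 'camera_from_world': array([[ 1.40734155e-02, -9.99900117e-01, -1.30171172e-03,
         9.91350206e+01],
       [-9.72515510e-01, -1.33853650e-02, -2.32453039e-01,
         4.91439455e+02],
       [ 2.32412397e-01,  4.53734304e-03, -9.72606750e-01,
         9.62823861e+02],
       [ 0.00000000e+00,  0.00000000e+00,  0.00000000e+00,
         1.00000000e+00]])}
```

View pics/side0.png

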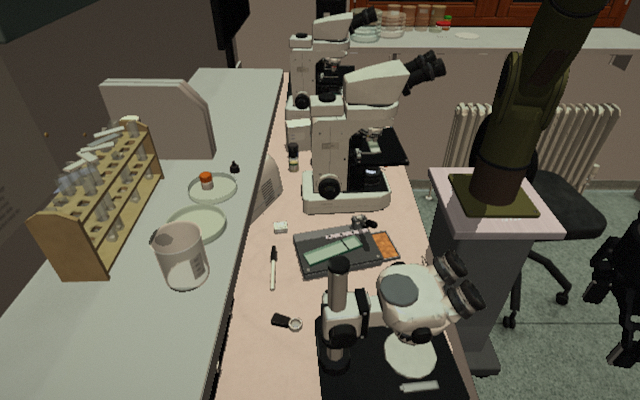

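View pics/top0.png

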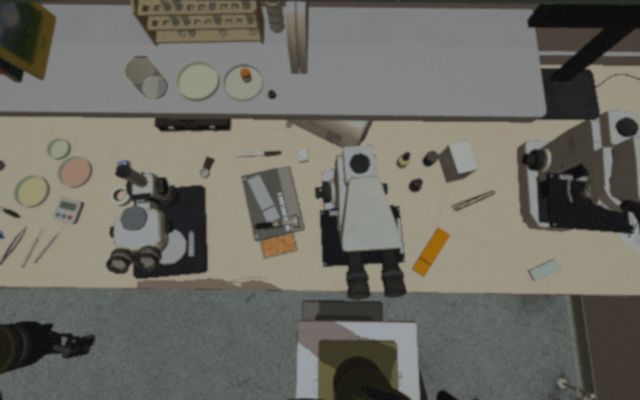

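```bash
cat > h.py <<'E'
import numpy as np,cv2
from cell import *
def K(n):
    c=camera_info(n); f=200/np.tan(np.radians(c['fovy']/2)); return f,c['cx'],c['cy'],np.array(c['camera_from_world'])
def px(n,P):
    f,cx,cy,T=K(n); P=np.atleast_2d(P); q=P@T[:3,:3].T+T[:3,3]
    return np.c_[f*q[:,0]/q[:,2]+cx, f*q[:,1]/q[:,2]+cy]
def ray(n,uv,z):
    f,cx,cy,T=K(n); R=T[:3,:3];t=T[:3,3]; c=-R.T@t
    out=[]
    for u,v in np.atleast_2d(uv):
        d=R.T@np.array([(u-cx)/f,(v-cy)/f,1]); out.append(c+d*(z-c[2])/d[2])
    return np.array(out)
def shot(n,name,box=None,s=1):
    im=snapshot(n)[:,:,::-1].copy()
    if box: l,t,r,b=box; im=im[t:b,l:r]
    cv2.imwrite(f"pics/{name}.png",cv2.resize(im,None,fx=s,fy=s,interpolation=cv2.INTER_CUBIC))
E
python3 - <<'E'
import cv2
a=cv2.imread('pics/top0.png')[150:270,230:330];cv2.imwrite('pics/t0c.png',cv2.resize(a,None,fx=5,fy=5,interpolation=cv2.INTER_CUBIC)[:600])
a=cv2.imread('pics/side0.png')[205:285,280:410];cv2.imwrite('pics/s0c.png',cv2.resize(a,None,fx=6,fy=6,interpolation=cv2.INTER_CUBIC))
E
```

```text
(no output)
```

View pics/t0c.png

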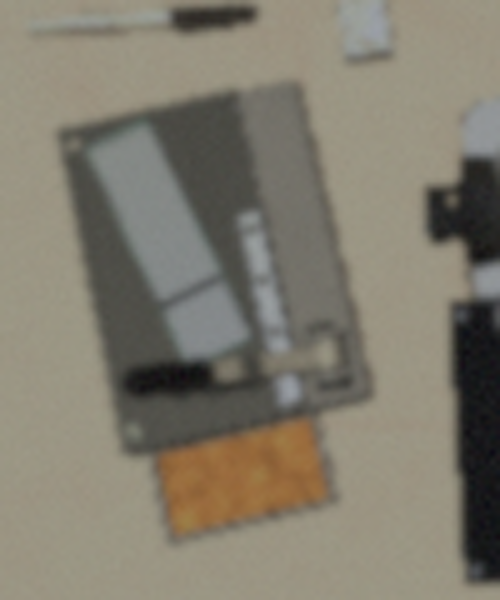

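View pics/s0c.png

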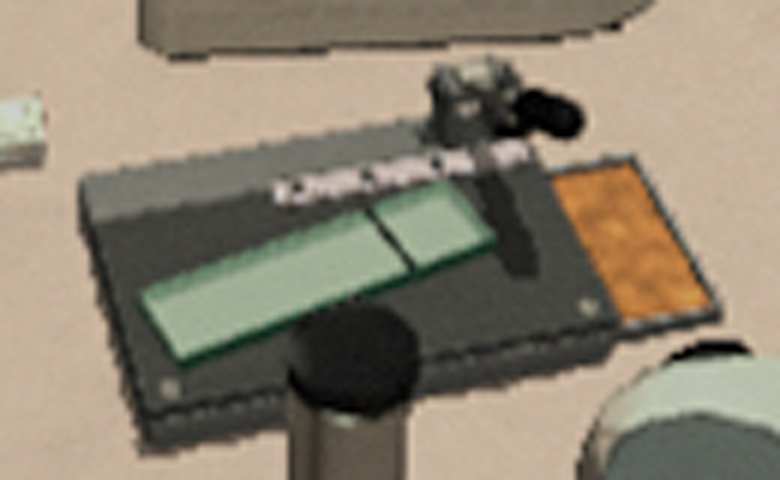

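```bash
cat > fit.py <<'E'
from h import *
from scipy.optimize import least_squares
def fitpose(obs,p0,fixed_z):
    # obs: list (cam,(u,v),(x,y,z local)); p=(x,y,th)
    def pos(p,l):
        c,s=np.cos(p[2]),np.sin(p[2]); return np.array([p[0]+c*l[0]-s*l[1],p[1]+s*l[0]+c*l[1],l[2]+fixed_z])
    def res(p): return np.concatenate([px(c,pos(p,l))[0]-np.array(uv) for c,uv,l in obs])
    r=least_squares(res,p0,loss='soft_l1'); return r.x,res(r.x).reshape(-1,2)
E
python3 - <<'E'
from fit import *
t=lambda u,v:(230+u/5-.4,150+v/5-.4); s=lambda u,v:(280+u/6-.4,205+v/6-.4)
o=[('top',t(60,130),(95,65,30)),('top',t(298,85),(95,-75,30)),('top',t(370,395),(-95,-75,30)),('top',t(125,452),(-95,65,30)),
('side',s(140,410),(95,65,30)),('side',s(82,180),(95,-75,30)),('side',s(620,322),(-95,65,30))]
p,r=fitpose(o,[450,150,0.2],0); print(p,r.round(1))
for ss in('top','side'):
    oo=[x for x in o if x[0]==ss]; print(ss,fitpose(oo,p,0)[0])
b=p
q=[('top',t(88,150),(70,19,8)),('top',t(150,122),(70,-19,8)),('top',t(250,340),(-70,-19,8)),('top',t(190,360),(-70,19,8)),
('side',s(142,297),(70,-19,8)),('side',s(180,360),(70,19,8)),('side',s(497,240),(-70,19,8)),('side',s(447,184),(-70,-19,8))]
p,r=fitpose(q,[450,150,0.2],30); print(p,r.round(1))
for ss in('top','side'):
    oo=[x for x in q if x[0]==ss]; print(ss,fitpose(oo,p,30)[0])
d=p[:2]-b[:2];c,s_=np.cos(b[2]),np.sin(b[2]);print('strip in breaker',c*d[0]+s_*d[1],-s_*d[0]+c*d[1],p[2]-b[2])
for nm,a in (('mscope knob',('top',(360,163))),):
    pass
# heights: points along top camera rays
def tri(ut,us):
    P=[ray('top',ut,z)[0] for z in range(0,500,5)]
    e=[np.linalg.norm(px('side',x)[0]-us) for x in P]; i=int(np.argmin(e)); return P[i].round(),e[i]
print('stereo cap',tri((122,167),(340,263)))
print('stereo eyep',tri((118,259),(450,263)))
print('mic top L head',tri((350,155),(345,85)))
print('mic eyep',tri((358,290),(425,70)))
E
```

```text
[4.66756047e+02 2.41355007e+02 2.42584603e-01] [[-0.5 -0. ]
 [-0.1 -1.6]
 [-0.1  0.5]
 [-1.   0.6]
 [ 0.3 -0.4]
 [-1.1 -3.6]
 [ 0.2 -0.5]]
top [4.67005246e+02 2.40118109e+02 2.45042306e-01]
side [4.66486497e+02 2.43766088e+02 2.39892670e-01]
[475.98573574 260.69535598   6.75727188] [[-0.7 -0. ]
 [-0.8 -0.2]
 [ 0.  -0. ]
 [-0.5  2. ]
 [-0.7 -0.9]
 [-0.  -0.4]
 [-0.1 -0.3]
 [ 0.1 -0.7]]
top [476.73662874 259.27956111   6.7509078 ]
side [475.56852802 262.55610401   6.76236266]
strip in breaker 13.605237600653355 16.55698492229995 6.5146872780341285
stereo cap (array([486., 529., 285.]), np.float64(7.164925297644051))
stereo eyep (array([292., 518., 270.]), np.float64(18.028117915542218))
mic top L head (array([492.,  44., 365.]), np.float64(19.104131737372605))
mic eyep (array([239.,  33., 380.]), np.float64(12.523675641935583))
```

Run:
```python
from fit import *
from scipy.spatial.transform import Rotation as R
t=lambda u,v:(230+u/5-.4,150+v/5-.4); s=lambda u,v:(280+u/6-.4,205+v/6-.4)
o=[('top',t(60,130),(95,65,30)),('top',t(125,452),(-95,65,30)),('top',t(238,92),(95,-39,30)),
('top',t(238,213),(20,-25,35)),('top',t(278,403),(-90,-25,35)),
('side',s(140,410),(95,65,30)),('side',s(620,322),(-95,65,30)),('side',s(93,220),(95,-39,30)),('side',s(278,203),(20,-25,30))]
p,r=fitpose(o,[450,150,0.2],0); print(p,r.round(1))
for ss in('top','side'):
    oo=[x for x in o if x[0]==ss]; print(ss,fitpose(oo,p,0)[0])
print(R.from_rotvec(observe()['orientation']).as_matrix().round(3))
for a in [('marker',(258,155),10),('box',(303,155),18),('loupe',(207,167),8),('benchedge',(300,290),0)]: print(a[0],ray('top',a[1],a[2]))
```

```text
[4.67420125e+02 2.40794549e+02 2.44709598e-01] [[-0.3 -0.2]
 [-0.7  0.4]
 [-0.3 -0.6]
 [ 0.1  0.7]
 [ 0.3  0.7]
 [ 0.1 -0.5]
 [-0.1 -0.8]
 [-0.6 -0.6]
 [-0.3  1. ]]
top [4.68210421e+02 2.40240963e+02 2.48119399e-01]
side [4.66753396e+02 2.42076937e+02 2.37796731e-01]
[[-0.     0.227  0.974]
 [-0.002  0.974 -0.227]
 [-1.    -0.002  0.   ]]
marker [[612.81378252 285.79715136  10.        ]]
box [[611.83986591 152.70933013  18.        ]]
loupe [[574.42479224 433.7734464    8.        ]]
benchedge [[229.26375603 152.59842477   0.        ]]
```

servo_tool:
  deltas:
    - {"slide": [-1, 0, 0], "turn": -0.9, "hand": 0}
    - {"slide": [-1, 0, 0], "turn": -0.9, "hand": 0}
    - {"slide": [-1, 0, 0], "turn": -0.9, "hand": 0}
    - {"slide": [-1, 0, 0], "turn": -0.9, "hand": 0}
    - {"slide": [-1, 0, 0], "turn": -0.9, "hand": 0}
    - {"slide": [-1, 0, 0], "turn": 0, "hand": 0}
    - {"slide": [-1, 0, 0], "turn": 0, "hand": 0}
  squeeze: 20

```text
time_s: 0.68
position: [141.3, 602.7, 401.8]
orientation: [-0.232, 1.567, 0.19]
contact_force: [-1.2, 1.2, 0.0]
finger_gap: 0.4
```

```bash
cat > st.py <<'E'
from h import *
from scipy.spatial.transform import Rotation as R
B=np.array([467.2,241.2]);TH=0.243
def st():
    o=observe();M=R.from_rotvec(o['orientation']).as_matrix();p=o['position'];c,s=np.cos(TH),np.sin(TH);d=p[:2]-B
    print('t',round(o['time_s'],2),'world',p.round(1),'brk',round(c*d[0]+s*d[1],1),round(-s*d[0]+c*d[1],1),'yaw rel deg',round(np.degrees(np.arctan2(M[1,2],M[0,2])-TH),1),'F',o['contact_force'].round(1),'gap',round(o['finger_gap'],1))
    print('tilt',M[:,0].round(3),'joints',o['joint_pos'].round(2)); return o
if __name__=='__main__': st()
E
python3 st.py
```

```text
t 0.68 world [141.3 602.7 401.8] brk -229.3 429.3 yaw rel deg 1.4 F [-1.2  1.2  0. ] gap 0.4
tilt [-0.003 -0.027 -1.   ] joints [-1.23  0.57 -0.36  1.28  0.19  1.36  0.26]
```

servo_tool:
  deltas:
    - {"slide": [0, -1, 0.6], "turn": 0, "hand": 0}
    - {"slide": [0, -1, 0.6], "turn": 0, "hand": 0}
    - {"slide": [0, -1, 0.6], "turn": 0, "hand": 0}
    - {"slide": [0, -1, 0.6], "turn": 0, "hand": 0}
    - {"slide": [0, -1, 0.6], "turn": 0, "hand": 0}
    - {"slide": [0, -1, 0.6], "turn": 0, "hand": 0}
    - {"slide": [0, -1, 0.6], "turn": 0, "hand": 0}
    - {"slide": [0, -1, 0.6], "turn": 0, "hand": 0}

```text
time_s: 1.35
position: [308.4, 442.6, 407.0]
orientation: [-0.236, 1.571, 0.212]
contact_force: [-0.0, 0.2, -0.7]
finger_gap: 0.0
```

```bash
python3 st.py; python3 -c "
from h import *
shot('side','s1');shot('top','t1')"
```

```text
t 1.35 world [308.4 442.6 407. ] brk -105.6 233.7 yaw rel deg 2.4 F [-0.   0.2 -0.7] gap 0.0
tilt [-0.009 -0.017 -1.   ] joints [-0.82  0.42 -0.36  1.52  0.15  1.24  0.65]
```

View pics/s1.png

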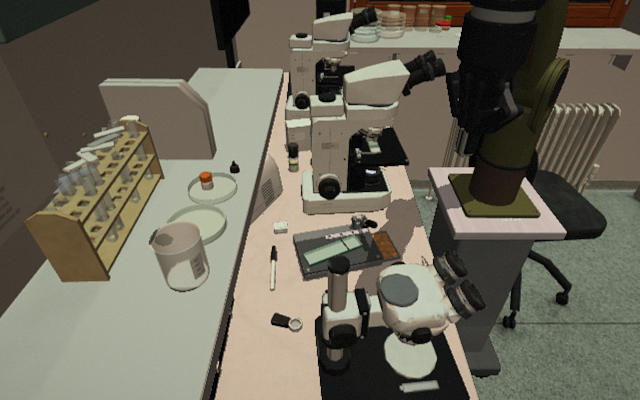

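View pics/t1.png

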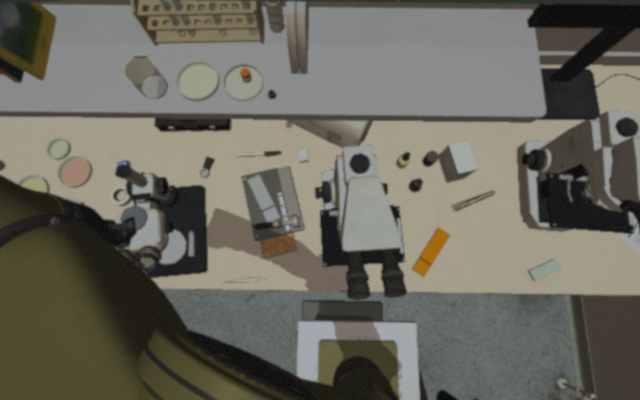

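servo_tool:
  deltas:
    - {"slide": [0, -1, 0.66], "turn": 0.2, "hand": 0}
    - {"slide": [0, -1, 0.66], "turn": 0.2, "hand": 0}
    - {"slide": [0, -1, 0.66], "turn": 0, "hand": 0}
    - {"slide": [0, -1, 0.66], "turn": 0, "hand": 0}
    - {"slide": [0, -1, 0.66], "turn": 0, "hand": 0}
    - {"slide": [0, -0.9, 0.66], "turn": 0, "hand": 0}
    - {"slide": [0, -0.7, 0.66], "turn": 0, "hand": 0}
    - {"slide": [0, 0, 0], "turn": 0, "hand": 0}

```text
time_s: 2.12
position: [467.1, 302.8, 404.6]
orientation: [-0.203, 1.579, 0.17]
contact_force: [0.2, -0.2, 0.3]
finger_gap: -0.1
```

```bash
python3 st.py; python3 -c "
from h import *
shot('side','s2');shot('top','t2')"
```

```text
t 2.12 world [467.1 302.8 404.6] brk 14.8 59.8 yaw rel deg -0.4 F [ 0.2 -0.2  0.3] gap -0.1
tilt [-0.013 -0.023 -1.   ] joints [-0.48  0.45 -0.3   1.48  0.14  1.26  1.01]
```

View pics/s2.png

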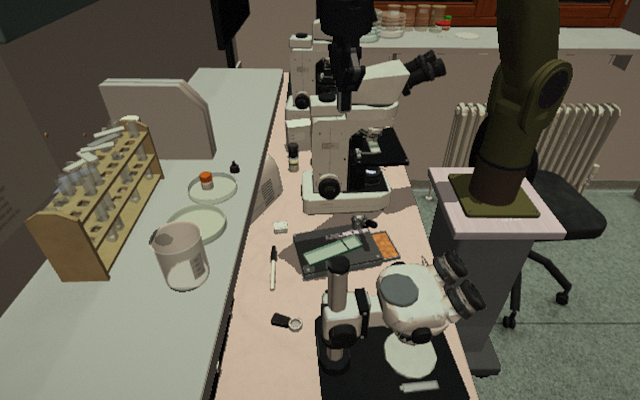

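View pics/t2.png

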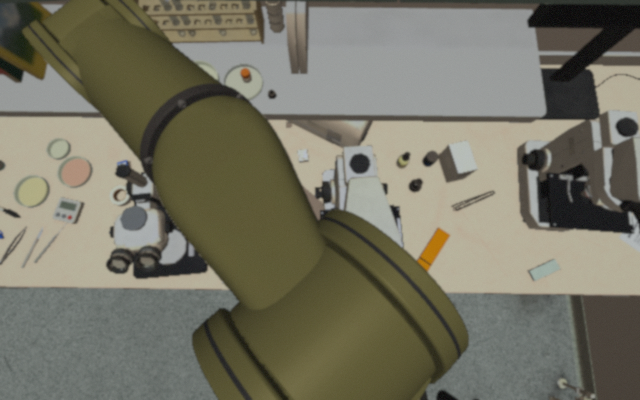

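servo_tool:
  deltas:
    - {"slide": [1, 0.2, -0.1], "turn": 0, "hand": 0}
    - {"slide": [1, 0.1, -0.1], "turn": 0, "hand": 0}
    - {"slide": [1, 0, 0], "turn": 0, "hand": 0}
    - {"slide": [1, 0, 0], "turn": 0, "hand": 0}
    - {"slide": [1, 0, 0], "turn": 0, "hand": 0}
    - {"slide": [1, 0, 0], "turn": 0, "hand": 0}
    - {"slide": [1, 0, 0], "turn": 0, "hand": 0}
    - {"slide": [1, 0, 0], "turn": 0, "hand": 0}

```text
time_s: 2.88
position: [443.5, 328.0, 204.0]
orientation: [-0.207, 1.572, 0.21]
contact_force: [0.3, -0.1, 0.1]
finger_gap: -0.0
```

```bash
python3 st.py
```

```text
t 2.88 world [443.5 328.  204. ] brk -2.1 90.0 yaw rel deg 1.3 F [ 0.3 -0.1  0.1] gap -0.0
tilt [-0.011  0.    -1.   ] joints [-0.55  0.64 -0.28  1.81  0.23  0.73  0.89]
```

servo_tool:
  deltas:
    - {"slide": [1, -0.3, 0.3], "turn": 0.1, "hand": 0}
    - {"slide": [1, -0.3, 0.3], "turn": 0.1, "hand": 0}
    - {"slide": [1, -0.3, 0.2], "turn": 0, "hand": 0}
    - {"slide": [1, -0.2, 0.1], "turn": 0, "hand": 0}
    - {"slide": [1, -0.2, 0.1], "turn": 0, "hand": 0}
    - {"slide": [0, 0, 0], "turn": 0, "hand": 0}

```text
time_s: 3.38
position: [461.6, 314.2, 69.7]
orientation: [-0.2, 1.584, 0.214]
contact_force: [0.2, -0.6, 0.6]
finger_gap: -0.3
```

```bash
python3 st.py; python3 -c "
from h import *
shot('side','s3',(270,150,420,290),5)"
```

```text
t 3.38 world [461.6 314.2  69.7] brk 12.1 72.2 yaw rel deg 1.2 F [ 0.2 -0.6  0.6] gap -0.3
tilt [-0.024  0.005 -1.   ] joints [-0.55  0.85 -0.21  1.87  0.31  0.46  0.87]
```

View pics/s3.png

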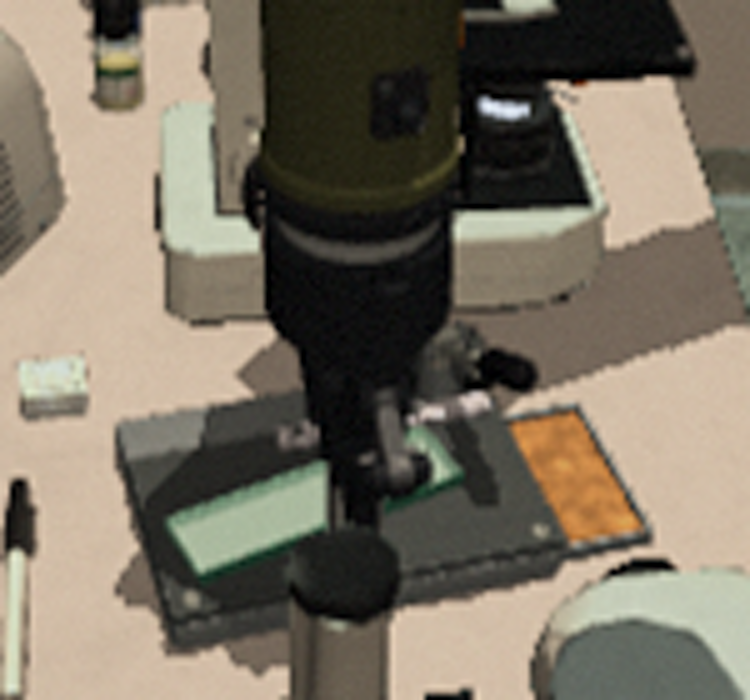

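servo_tool:
  deltas:
    - {"slide": [0.7, 0, 0], "turn": 0.1, "hand": 0}
    - {"slide": [0.6, 0, 0], "turn": 0.1, "hand": 0}
    - {"slide": [0, 0, 0], "turn": 0, "hand": 0}

```text
time_s: 3.68
position: [460.0, 323.2, 43.0]
orientation: [-0.18, 1.579, 0.209]
contact_force: [0.1, 0.6, -0.1]
finger_gap: 0.3
```

```bash
python3 st.py; python3 -c "
from h import *
print(px('side',observe()['position']))
shot('side','s4',(300,210,400,290),7)"
```

```text
t 3.68 world [460.  323.2  43. ] brk 12.7 81.3 yaw rel deg 0.3 F [ 0.1  0.6 -0.1] gap 0.3
tilt [-0.019  0.016 -1.   ] joints [-0.57  0.9  -0.19  1.88  0.32  0.4   0.84]
[[340.68249475 267.32405067]]
```

View pics/s4.png

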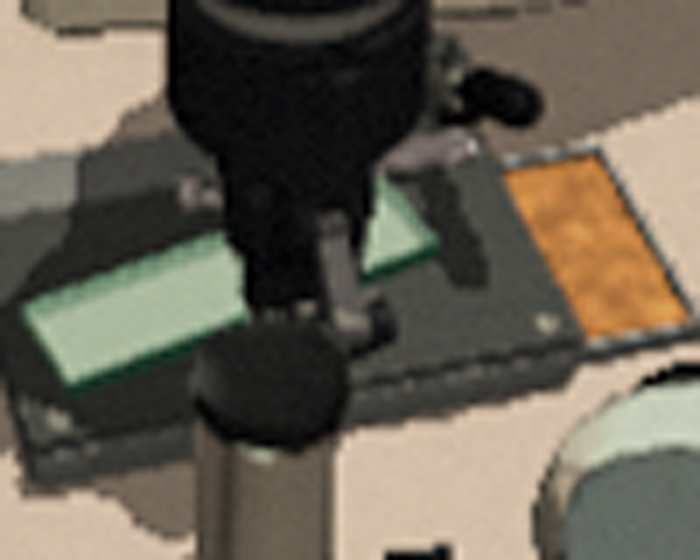

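servo_tool:
  deltas:
    - {"slide": [0.3, -0.3, -0.1], "turn": 0, "hand": 0}
    - {"slide": [0.1, -0.1, 0], "turn": 0, "hand": 0}
    - {"slide": [0, 0, 0], "turn": 0, "hand": 0}

```text
time_s: 3.98
position: [461.2, 318.7, 39.5]
orientation: [-0.178, 1.571, 0.219]
contact_force: [0.7, 0.5, 0.1]
finger_gap: -0.2
```

```bash
python3 st.py
```

```text
t 3.98 world [461.2 318.7  39.5] brk 12.8 76.7 yaw rel deg 0.5 F [0.7 0.5 0.1] gap -0.2
tilt [-0.013  0.024 -1.   ] joints [-0.56  0.9  -0.18  1.89  0.32  0.37  0.84]
```

servo_tool:
  deltas:
    - {"slide": [0.2, -0.2, 0], "turn": 0, "hand": 0}
    - {"slide": [0.15, -0.2, 0], "turn": 0, "hand": 0}
    - {"slide": [0, 0, 0], "turn": 0, "hand": 0}

```text
time_s: 4.23
position: [465.2, 310.9, 33.2]
orientation: [-0.176, 1.567, 0.222]
contact_force: [1.3, 0.2, 0.5]
finger_gap: -0.0
```

```bash
python3 st.py
```

```text
t 4.23 world [465.2 310.9  33.2] brk 14.9 68.2 yaw rel deg 0.6 F [1.3 0.2 0.5] gap -0.0
tilt [-0.009  0.028 -1.   ] joints [-0.55  0.91 -0.18  1.9   0.33  0.34  0.85]
```

servo_tool:
  deltas:
    - {"slide": [0, -0.25, -0.05], "turn": 0, "hand": 0}
    - {"slide": [0, -0.25, -0.05], "turn": 0, "hand": 0}
    - {"slide": [0, -0.2, 0], "turn": 0, "hand": 0}
    - {"slide": [0, -0.2, 0], "turn": 0, "hand": 0}

```text
time_s: 4.57
position: [468.9, 287.7, 32.9]
orientation: [-0.176, 1.566, 0.224]
contact_force: [-0.0, 1.1, 0.6]
finger_gap: 0.0
```

```bash
python3 st.py
```

```text
t 4.57 world [468.9 287.7  32.9] brk 12.8 44.7 yaw rel deg 0.7 F [-0.   1.1  0.6] gap 0.0
tilt [-0.008  0.03  -1.   ] joints [-0.51  0.91 -0.17  1.93  0.35  0.32  0.87]
```

servo_tool:
  deltas:
    - {"slide": [0, -0.15, 0], "turn": 0, "hand": 0}
    - {"slide": [0, -0.15, 0], "turn": 0, "hand": 0}
    - {"slide": [0, -0.1, 0], "turn": 0, "hand": 0}

```text
time_s: 4.82
position: [472.4, 276.8, 32.8]
orientation: [-0.174, 1.565, 0.224]
contact_force: [0.0, 1.1, 0.8]
finger_gap: -0.1
```

```bash
python3 st.py; python3 -c "
from h import *
shot('side','s5',(280,200,410,290),6)"
```

```text
t 4.82 world [472.4 276.8  32.8] brk 13.6 33.3 yaw rel deg 0.6 F [0.  1.1 0.8] gap -0.1
tilt [-0.007  0.031 -0.999] joints [-0.49  0.9  -0.18  1.94  0.36  0.31  0.88]
```

View pics/s5.png

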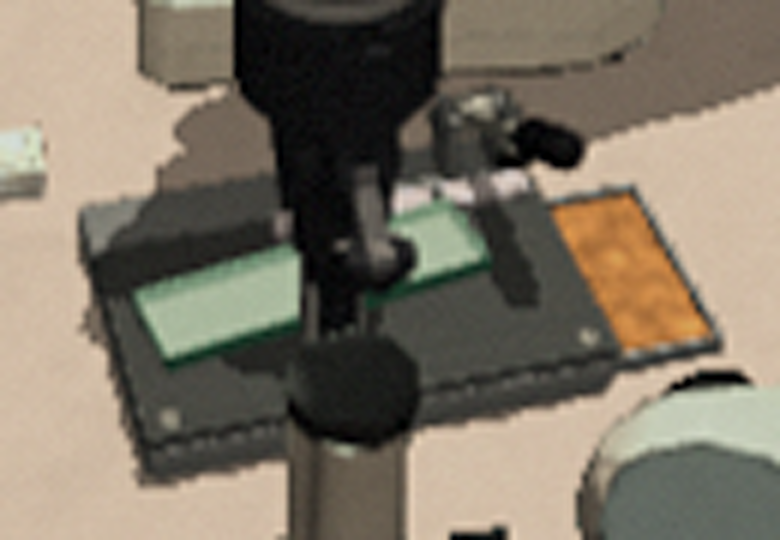

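servo_tool:
  deltas:
    - {"slide": [0, -0.12, -0.02], "turn": 0, "hand": 0}
    - {"slide": [0, -0.12, -0.02], "turn": 0, "hand": 0}
    - {"slide": [0, -0.05, 0], "turn": 0, "hand": 0}

```text
time_s: 5.12
position: [474.0, 269.7, 32.8]
orientation: [-0.173, 1.563, 0.225]
contact_force: [0.2, 0.9, -0.4]
finger_gap: 0.2
```

```bash
python3 st.py; python3 -c "
from h import *
shot('side','s6',(280,200,410,290),6)"
```

```text
t 5.12 world [474.  269.7  32.8] brk 13.4 26.1 yaw rel deg 0.6 F [ 0.2  0.9 -0.4] gap 0.2
tilt [-0.006  0.033 -0.999] joints [-0.48  0.9  -0.18  1.95  0.36  0.31  0.89]
```

View pics/s6.png

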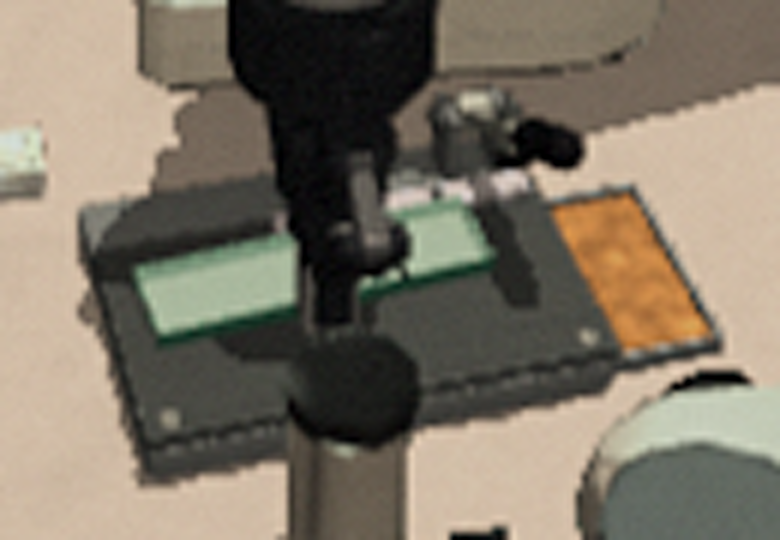

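servo_tool:
  deltas:
    - {"slide": [0, -0.1, -0.02], "turn": 0, "hand": 0}
    - {"slide": [0, -0.1, -0.02], "turn": 0, "hand": 0}

```text
time_s: 5.33
position: [474.5, 265.3, 32.7]
orientation: [-0.173, 1.562, 0.227]
contact_force: [0.3, 1.6, 1.5]
finger_gap: -0.1
```

```bash
python3 st.py
```

```text
t 5.33 world [474.5 265.3  32.7] brk 12.9 21.7 yaw rel deg 0.6 F [0.3 1.6 1.5] gap -0.1
tilt [-0.005  0.034 -0.999] joints [-0.47  0.9  -0.17  1.95  0.37  0.3   0.9 ]
```

servo_tool:
  deltas:
    - {"slide": [0, -0.08, 0], "turn": 0, "hand": 0}

```text
time_s: 5.42
position: [474.7, 264.8, 32.8]
orientation: [-0.172, 1.562, 0.23]
contact_force: [-1.9, 6.0, 0.7]
finger_gap: 0.2
```

```bash
python3 st.py; python3 -c "
from h import *
shot('side','s7',(280,200,410,290),6)"
```

```text
t 5.42 world [474.7 264.8  32.8] brk 13.0 21.1 yaw rel deg 0.7 F [-1.9  6.   0.7] gap 0.2
tilt [-0.005  0.037 -0.999] joints [-0.47  0.9  -0.18  1.95  0.37  0.3   0.9 ]
```

View pics/s7.png

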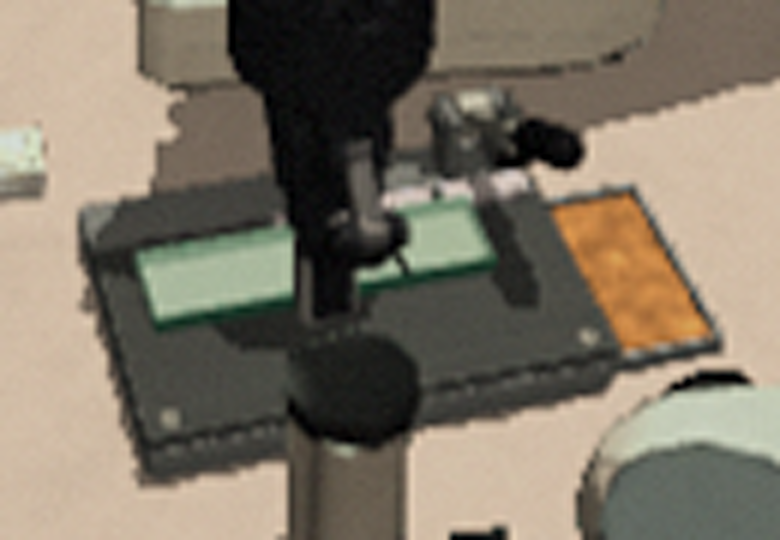

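Run:
```python
from st import *
c,s=np.cos(TH),np.sin(TH)
for u,v in [(152,328),(135,252),(495,262),(465,200)]:
    d=ray('side',(280+u/6-.4,200+v/6-.4),38)[0][:2]-B; print(c*d[0]+s*d[1],-s*d[0]+c*d[1])
```

```text
80.96790690046649 18.933619351318203
79.14226462822424 -23.626966486664813
-59.8236605668188 15.898913692021026
-59.38804498134156 -21.48152257659937
```

servo_tool:
  deltas:
    - {"slide": [-0.05, 0.5, 0], "turn": 0, "hand": 0}
    - {"slide": [-0.05, 0.6, 0], "turn": 0.1, "hand": 0}
    - {"slide": [-0.05, 0.6, 0.3], "turn": 0, "hand": 0}
    - {"slide": [0, 0, 0.8], "turn": 0, "hand": 0}
    - {"slide": [0, 0, 0.8], "turn": 0, "hand": 0}

```text
time_s: 5.88
position: [502.5, 319.4, 37.7]
orientation: [-0.17, 1.575, 0.217]
contact_force: [0.7, -0.4, 0.3]
finger_gap: -0.0
```

```bash
python3 st.py
```

```text
t 5.88 world [502.5 319.4  37.7] brk 53.0 67.4 yaw rel deg 0.2 F [ 0.7 -0.4  0.3] gap -0.0
tilt [-0.016  0.028 -0.999] joints [-0.5   0.93 -0.22  1.78  0.32  0.46  0.89]
```

servo_tool:
  deltas:
    - {"slide": [0, -0.1, 0.7], "turn": 0, "hand": 0}
    - {"slide": [0, -0.1, 0.7], "turn": 0, "hand": 0}
    - {"slide": [0, -0.2, 0.5], "turn": 0, "hand": 0}
    - {"slide": [0, -0.2, 0.2], "turn": 0, "hand": 0}

```text
time_s: 6.22
position: [557.7, 325.8, 37.4]
orientation: [-0.173, 1.575, 0.222]
contact_force: [-0.0, -0.5, 0.3]
finger_gap: 0.1
```

```bash
python3 st.py
```

```text
t 6.22 world [557.7 325.8  37.4] brk 108.2 60.4 yaw rel deg 0.5 F [-0.  -0.5  0.3] gap 0.1
tilt [-0.017  0.03  -0.999] joints [-0.45  0.98 -0.25  1.62  0.32  0.58  0.96]
```

servo_tool:
  deltas:
    - {"slide": [0, -0.6, 0], "turn": 0, "hand": 0}
    - {"slide": [0, -0.6, 0], "turn": 0, "hand": 0}
    - {"slide": [0, -0.6, 0], "turn": 0, "hand": 0}
    - {"slide": [0.05, -0.5, 0], "turn": 0, "hand": 0}
    - {"slide": [0.05, -0.2, 0], "turn": 0, "hand": 0}
    - {"slide": [0.05, 0, 0], "turn": 0, "hand": 0}

```text
time_s: 6.72
position: [571.1, 256.4, 30.4]
orientation: [-0.176, 1.58, 0.217]
contact_force: [1.3, 0.2, -0.3]
finger_gap: 0.3
```

```bash
python3 st.py; python3 -c "
from h import *
shot('side','s8',(280,200,410,290),6)"
```

```text
t 6.72 world [571.1 256.4  30.4] brk 104.5 -10.3 yaw rel deg 0.4 F [ 1.3  0.2 -0.3] gap 0.3
tilt [-0.022  0.023 -0.999] joints [-0.34  0.97 -0.25  1.67  0.35  0.55  1.03]
```

View pics/s8.png

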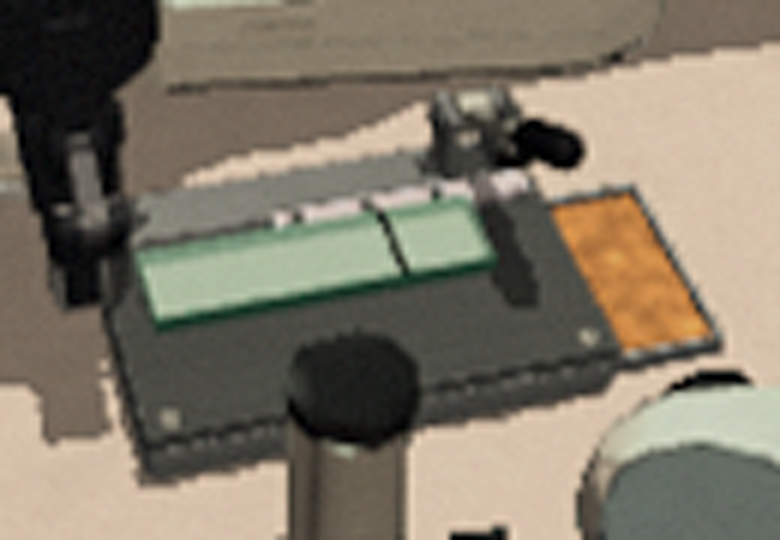

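servo_tool:
  deltas:
    - {"slide": [-0.2, 0.15, 0], "turn": 0, "hand": 0}
    - {"slide": [-0.05, 0.05, 0], "turn": 0, "hand": 0}

```text
time_s: 6.93
position: [568.8, 261.8, 36.5]
orientation: [-0.175, 1.583, 0.217]
contact_force: [0.2, 0.9, -0.2]
finger_gap: -0.2
```

```bash
python3 st.py
```

```text
t 6.93 world [568.8 261.8  36.5] brk 103.5 -4.4 yaw rel deg 0.4 F [ 0.2  0.9 -0.2] gap -0.2
tilt [-0.024  0.024 -0.999] joints [-0.35  0.97 -0.26  1.67  0.34  0.56  1.03]
```

servo_tool:
  deltas:
    - {"slide": [0.08, 0, -0.25], "turn": 0, "hand": 0}
    - {"slide": [0.06, 0, -0.3], "turn": 0, "hand": 0}
    - {"slide": [0.03, 0, -0.3], "turn": 0, "hand": 0}

```text
time_s: 7.18
position: [548.2, 260.9, 33.8]
orientation: [-0.174, 1.577, 0.223]
contact_force: [1.3, 0.8, 0.4]
finger_gap: -0.2
```

```bash
python3 st.py
```

```text
t 7.18 world [548.2 260.9  33.8] brk 83.4 -0.4 yaw rel deg 0.5 F [1.3 0.8 0.4] gap -0.2
tilt [-0.019  0.029 -0.999] joints [-0.36  0.95 -0.24  1.74  0.35  0.5   1.01]
```

servo_tool:
  deltas:
    - {"slide": [0.03, -0.12, -0.25], "turn": 0, "hand": 0}
    - {"slide": [0.03, -0.12, -0.25], "turn": 0, "hand": 0}
    - {"slide": [0.02, -0.08, -0.25], "turn": 0, "hand": 0}

```text
time_s: 7.43
position: [530.2, 251.0, 32.4]
orientation: [-0.173, 1.574, 0.229]
contact_force: [1.7, 1.0, -0.2]
finger_gap: -0.0
```

```bash
python3 st.py; python3 -c "
from h import *
shot('side','s9',(280,200,410,290),6)"
```

```text
t 7.43 world [530.2 251.   32.4] brk 63.5 -5.6 yaw rel deg 0.7 F [ 1.7  1.  -0.2] gap -0.0
tilt [-0.017  0.033 -0.999] joints [-0.37  0.94 -0.23  1.81  0.36  0.44  0.99]
```

View pics/s9.png

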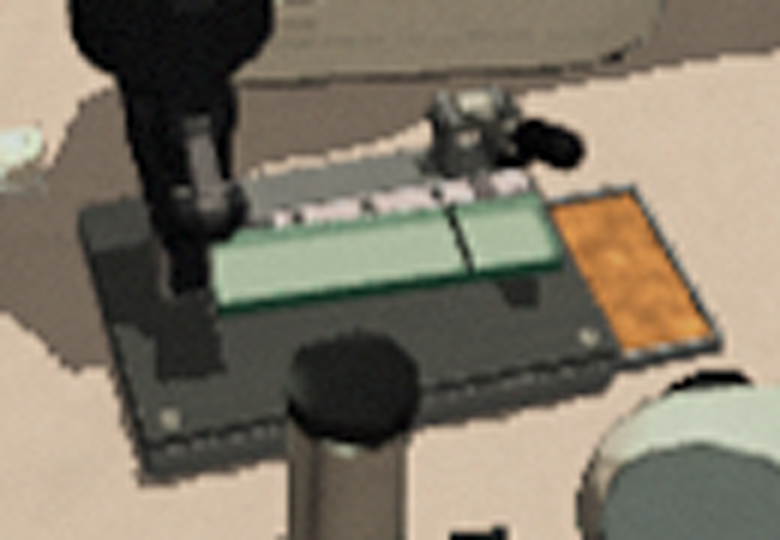

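```bash
cat > m.py <<'E'
from st import *
import sys
c,s=np.cos(TH),np.sin(TH)
def b(u,v,z,ox=280,oy=200,k=6):
    d=ray('side',(ox+u/k-.4,oy+v/k-.4),z)[0][:2]-B; return np.round([c*d[0]+s*d[1],-s*d[0]+c*d[1]],1)
E
python3 - <<'E'
from m import *
for n,u,v,z in [('line',445,205,38),('line',470,270,38),('tail',222,304,38),('front',560,265,38),('front',540,197,38),('edge corner',620,351,30)]: print(n,b(u,v,z))
P=lambda x,y,z:(px('side',[B[0]+c*x-s*y,B[1]+s*x+c*y,z])[0]-[280,200]+.4)*6
print(P(-95,65,30),P(-95,-39,30),P(-95,13,30),P(-95,13,38),P(-95,-25,38))
E
```

```text
line [-50.4 -20.6]
line [-48.7  17.8]
tail [51.7 12.8]
front [-84.6  23.6]
front [-90.2 -15.9]
edge corner [-94.5  66.2]
[619.97934136 348.48044493] [530.91952437 172.83136086] [573.48962763 256.79065809] [575.28682798 242.58721204] [543.59920011 180.64690936]
```

servo_tool:
  deltas:
    - {"slide": [0, -0.06, -0.25], "turn": 0, "hand": 0}
    - {"slide": [0, -0.06, -0.25], "turn": 0, "hand": 0}
    - {"slide": [0, -0.05, -0.25], "turn": 0, "hand": 0}
    - {"slide": [0, -0.05, -0.2], "turn": 0, "hand": 0}

```text
time_s: 7.82
position: [506.2, 238.3, 32.4]
orientation: [-0.173, 1.574, 0.229]
contact_force: [1.1, 1.0, -0.2]
finger_gap: -0.1
```

```bash
python3 st.py
```

```text
t 7.82 world [506.2 238.3  32.4] brk 37.2 -12.2 yaw rel deg 0.7 F [ 1.1  1.  -0.2] gap -0.1
tilt [-0.017  0.033 -0.999] joints [-0.38  0.92 -0.21  1.89  0.37  0.37  0.97]
```

servo_tool:
  deltas:
    - {"slide": [0, 0.15, 0.05], "turn": 0, "hand": 0}
    - {"slide": [0, 0.1, -0.1], "turn": 0, "hand": 0}
    - {"slide": [0, 0.03, -0.15], "turn": 0, "hand": 0}

```text
time_s: 8.07
position: [497.8, 241.7, 32.4]
orientation: [-0.175, 1.577, 0.225]
contact_force: [1.6, -0.2, -0.7]
finger_gap: -0.1
```

```bash
python3 st.py; python3 -c "
from h import *
shot('side','s10',(280,200,410,290),6)"
```

```text
t 8.07 world [497.8 241.7  32.4] brk 29.8 -6.9 yaw rel deg 0.6 F [ 1.6 -0.2 -0.7] gap -0.1
tilt [-0.02   0.03  -0.999] joints [-0.39  0.91 -0.2   1.91  0.37  0.36  0.96]
```

View pics/s10.png

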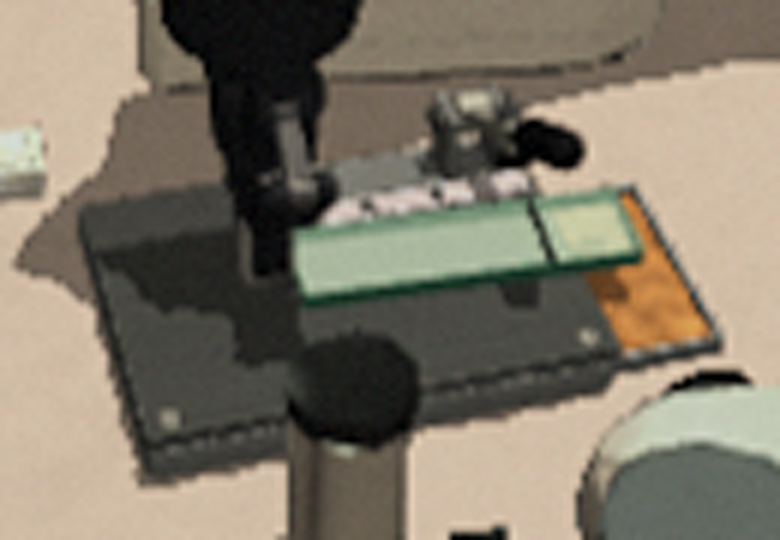

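Run:
```python
from m import *
for n,u,v,z in [('line',533,199,38),('line',552,262,38),('tail',307,299,38),('tail',297,235,38),('front',641,255,38),('front',622,188,38)]: print(n,b(u,v,z))
P=lambda x,y,z:(px('side',[B[0]+c*x-s*y,B[1]+s*x+c*y,z])[0]-[280,200]+.4)*6
print(P(7,13,38),P(-95,13,38),P(-133,13,38),P(-133,-25,38),P(-95,-25,38))
```

```text
line [-87.  -15.4]
line [-82.   21.3]
tail [18.6 18. ]
tail [ 13.4 -17.8]
front [-118.2   26. ]
front [-125.2  -13. ]
[332.205854   285.10725597] [575.28682798 242.58721204] [663.11024142 227.22502496] [628.94533811 166.25427816] [543.59920011 180.64690936]
```

servo_tool:
  deltas:
    - {"slide": [0, 0.02, -0.15], "turn": 0, "hand": 0}
    - {"slide": [0, 0.02, -0.1], "turn": 0, "hand": 0}

```text
time_s: 8.28
position: [490.1, 241.0, 32.3]
orientation: [-0.176, 1.579, 0.225]
contact_force: [0.4, -0.9, -0.3]
finger_gap: -0.0
```

```bash
python3 st.py
```

```text
t 8.28 world [490.1 241.   32.3] brk 22.2 -5.7 yaw rel deg 0.7 F [ 0.4 -0.9 -0.3] gap -0.0
tilt [-0.021  0.029 -0.999] joints [-0.4   0.91 -0.2   1.93  0.37  0.34  0.95]
```

servo_tool:
  deltas:
    - {"slide": [0, 0, 0.6], "turn": 0, "hand": 0}
    - {"slide": [-0.05, 0.3, 0.4], "turn": 0, "hand": 0}
    - {"slide": [-0.05, 0.7, 0], "turn": 0.1, "hand": 0}
    - {"slide": [0, 0.7, 0], "turn": 0, "hand": 0}
    - {"slide": [0, 0.5, 0], "turn": 0, "hand": 0}

```text
time_s: 8.7
position: [498.9, 295.5, 35.0]
orientation: [-0.169, 1.587, 0.206]
contact_force: [-0.5, 0.8, 0.0]
finger_gap: 0.1
```

```bash
python3 st.py
```

```text
t 8.7 world [498.9 295.5  35. ] brk 43.8 45.1 yaw rel deg -0.3 F [-0.5  0.8  0. ] gap 0.1
tilt [-0.027  0.02  -0.999] joints [-0.47  0.93 -0.21  1.82  0.33  0.44  0.91]
```

servo_tool:
  deltas:
    - {"slide": [0, 0, -0.6], "turn": 0, "hand": 0}
    - {"slide": [0, 0, -0.7], "turn": 0, "hand": 0}
    - {"slide": [0, -0.05, -0.5], "turn": 0, "hand": 0}
    - {"slide": [0, -0.1, -0.3], "turn": 0, "hand": 0}

```text
time_s: 9.03
position: [445.9, 285.6, 35.8]
orientation: [-0.169, 1.585, 0.214]
contact_force: [-0.5, 0.1, 0.2]
finger_gap: 0.2
```

```bash
python3 st.py
```

```text
t 9.03 world [445.9 285.6  35.8] brk -10.0 48.2 yaw rel deg 0.0 F [-0.5  0.1  0.2] gap 0.2
tilt [-0.026  0.026 -0.999] joints [-0.53  0.89 -0.17  1.97  0.33  0.3   0.85]
```

servo_tool:
  deltas:
    - {"slide": [0.05, -0.25, -0.1], "turn": 0, "hand": 0}
    - {"slide": [0.05, -0.2, 0], "turn": 0, "hand": 0}

```text
time_s: 9.2
position: [442.9, 274.0, 33.0]
orientation: [-0.173, 1.588, 0.217]
contact_force: [-0.7, 0.0, 0.0]
finger_gap: 0.0
```

```bash
python3 st.py; python3 -c "
from h import *
shot('side','s11',(280,190,410,290),6)"
```

```text
t 9.2 world [442.9 274.   33. ] brk -15.7 37.7 yaw rel deg 0.3 F [-0.7  0.   0. ] gap 0.0
tilt [-0.029  0.024 -0.999] joints [-0.52  0.89 -0.17  2.    0.34  0.28  0.86]
```

View pics/s11.png

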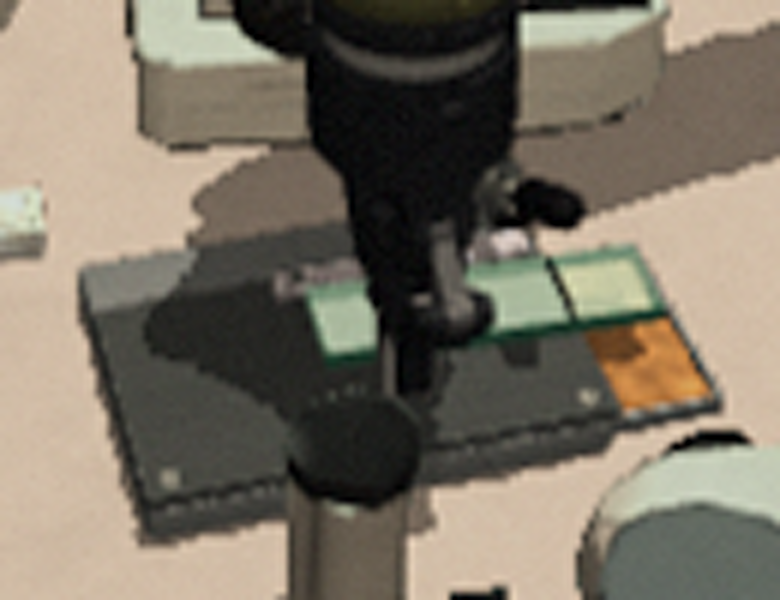

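servo_tool:
  deltas:
    - {"slide": [0, -0.2, 0.05], "turn": 0, "hand": 0}
    - {"slide": [0, -0.15, 0], "turn": 0, "hand": 0}

```text
time_s: 9.42
position: [448.2, 264.1, 32.2]
orientation: [-0.172, 1.587, 0.215]
contact_force: [0.9, -0.1, -0.7]
finger_gap: -0.0
```

```bash
python3 st.py
```

```text
t 9.42 world [448.2 264.1  32.2] brk -13.0 26.8 yaw rel deg 0.2 F [ 0.9 -0.1 -0.7] gap -0.0
tilt [-0.028  0.024 -0.999] joints [-0.5   0.89 -0.17  2.    0.35  0.28  0.87]
```

servo_tool:
  deltas:
    - {"slide": [-0.02, -0.1, 0], "turn": 0, "hand": 0}
    - {"slide": [0, -0.08, 0], "turn": 0, "hand": 0}

```text
time_s: 9.58
position: [449.7, 260.3, 32.4]
orientation: [-0.169, 1.587, 0.216]
contact_force: [-6.1, 5.4, 0.3]
finger_gap: 0.1
```

```bash
python3 st.py
```

```text
t 9.58 world [449.7 260.3  32.4] brk -12.4 22.7 yaw rel deg 0.1 F [-6.1  5.4  0.3] gap 0.1
tilt [-0.028  0.026 -0.999] joints [-0.49  0.89 -0.17  2.    0.35  0.28  0.88]
```

servo_tool:
  deltas:
    - {"slide": [0, -0.02, 0], "turn": 0, "hand": 0}

```text
time_s: 9.67
position: [449.4, 260.6, 32.4]
orientation: [-0.168, 1.588, 0.217]
contact_force: [-1.1, 0.5, -0.2]
finger_gap: 0.6
```

```bash
python3 st.py; python3 -c "
from h import *
shot('side','s12',(280,190,410,290),6)"
```

```text
t 9.67 world [449.4 260.6  32.4] brk -12.6 23.1 yaw rel deg 0.1 F [-1.1  0.5 -0.2] gap 0.6
tilt [-0.029  0.028 -0.999] joints [-0.48  0.89 -0.17  2.    0.35  0.28  0.88]
```

View pics/s12.png

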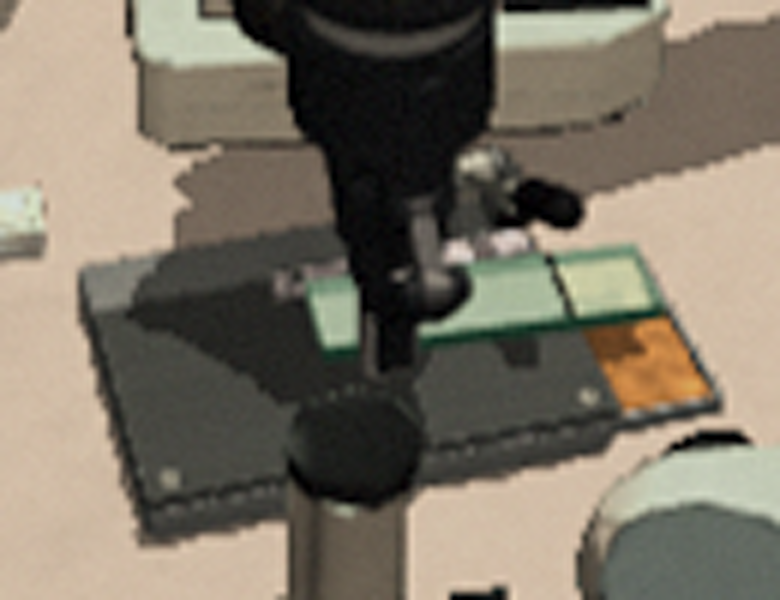

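```bash
cat > ov.py <<'E'
from m import *
def ov(name,ox=315,oy=215,w=80,h=50,k=10,extra=[]):
    im=snapshot('side')[oy:oy+h,ox:ox+w,::-1].copy(); im=cv2.resize(im,None,fx=k,fy=k,interpolation=cv2.INTER_CUBIC)
    P=lambda x,y,z:tuple(np.round((px('side',[B[0]+c*x-s*y,B[1]+s*x+c*y,z])[0]-[ox,oy]+.5)*k).astype(int).tolist())
    for a,bb,col in [((-90,-25,35),(20,-25,35),(0,0,255)),((-90,-25,30),(20,-25,30),(255,0,0)),((-133,-25,38),(7,-25,38),(0,255,255)),((-133,13,38),(7,13,38),(0,255,255)),((-95,-39,30),(-95,65,30),(255,0,255)),((-95,-25,38),(-95,13,38),(0,255,255))]+extra: cv2.line(im,P(*a),P(*bb),col,1)
    cv2.imwrite(f'pics/{name}.png',im)
E
python3 -c "
from ov import *
ov('o1')"
```

```text
(no output)
```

View pics/o1.png

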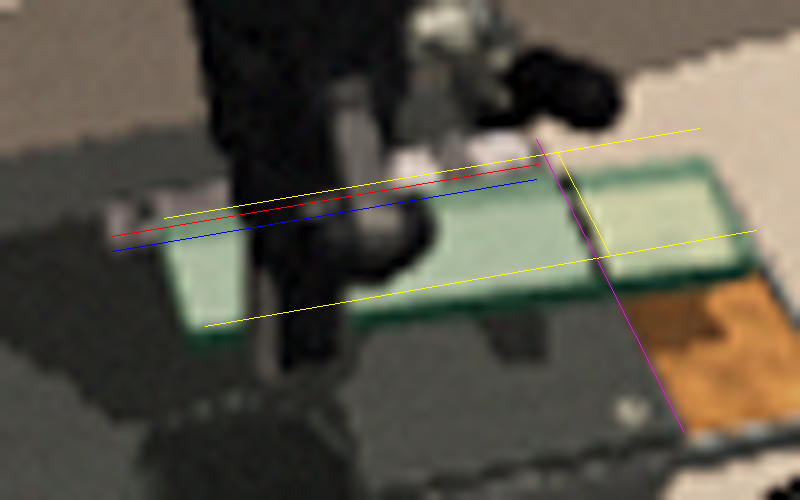

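servo_tool:
  deltas:
    - {"slide": [0, -0.08, 0], "turn": 0, "hand": 0}

```text
time_s: 9.85
position: [449.5, 260.0, 32.3]
orientation: [-0.168, 1.587, 0.22]
contact_force: [-3.5, 5.3, 0.9]
finger_gap: 0.2
```

```bash
python3 st.py
```

```text
t 9.85 world [449.5 260.   32.3] brk -12.7 22.5 yaw rel deg 0.2 F [-3.5  5.3  0.9] gap 0.2
tilt [-0.029  0.03  -0.999] joints [-0.48  0.89 -0.17  2.    0.35  0.28  0.88]
```

Run:
```python
from ov import *
ex=[]
for a,col in((0.3,(0,255,0)),(0.5,(255,255,0)),(0.7,(0,128,255))):
    q=lambda r:(-73,-56+r*np.cos(a),54+r*np.sin(a)); ex.append((q(0),q(120),col))
ov('o2',ox=330,oy=200,w=60,h=50,k=13,extra=ex)
```

```text
(no output)
```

View pics/o2.png

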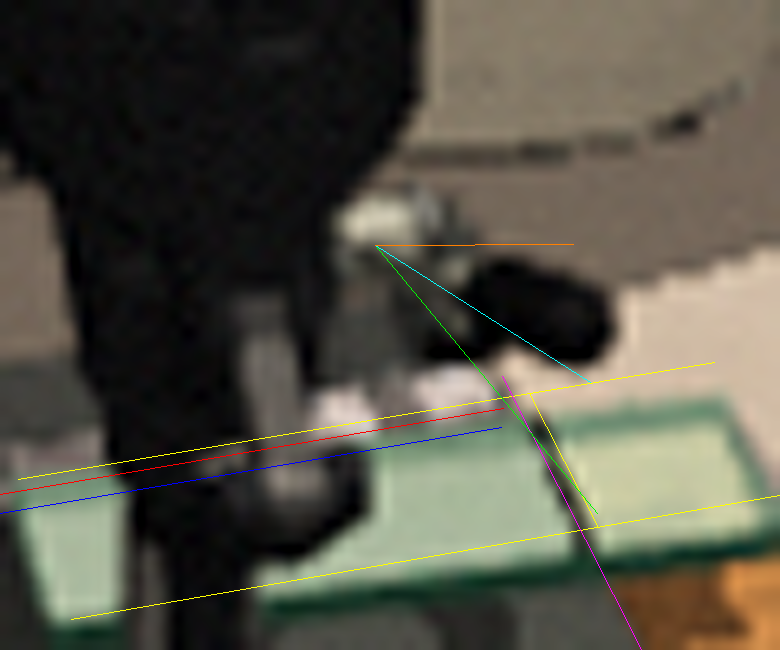

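Run:
```python
from m import *
for u,v in [(540,420),(563,485),(588,555),(755,540),(725,400),(50,625),(20,480)]: print(b(u,v,38,330,200,13))
```

```text
[-94.5 -16.8]
[-92.7   1.2]
[-90.8  20. ]
[-122.4   23.6]
[-131.1  -13.8]
[11.  13.9]
[  6.5 -24.2]
```

servo_tool:
  deltas:
    - {"slide": [0, 0.2, -0.15], "turn": 0, "hand": 0}
    - {"slide": [0, 0, -0.2], "turn": 0, "hand": 0}

```text
time_s: 10.07
position: [441.0, 262.7, 32.8]
orientation: [-0.166, 1.585, 0.219]
contact_force: [-0.0, 0.5, 0.4]
finger_gap: 0.2
```

```bash
python3 st.py
```

```text
t 10.07 world [441.  262.7  32.8] brk -20.3 27.2 yaw rel deg 0.1 F [-0.   0.5  0.4] gap 0.2
tilt [-0.027  0.03  -0.999] joints [-0.5   0.89 -0.17  2.02  0.35  0.26  0.87]
```

servo_tool:
  deltas:
    - {"slide": [0, -0.15, 0], "turn": 0, "hand": 0}
    - {"slide": [0, -0.1, -0.1], "turn": 0, "hand": 0}

```text
time_s: 10.23
position: [439.6, 255.7, 32.7]
orientation: [-0.168, 1.585, 0.22]
contact_force: [0.7, 4.2, -0.9]
finger_gap: -0.7
```

```bash
python3 st.py; python3 -c "
from ov import *
ov('o3')"
```

```text
t 10.23 world [439.6 255.7  32.7] brk -23.3 20.7 yaw rel deg 0.2 F [ 0.7  4.2 -0.9] gap -0.7
tilt [-0.027  0.03  -0.999] joints [-0.49  0.89 -0.16  2.04  0.36  0.24  0.87]
```

View pics/o3.png

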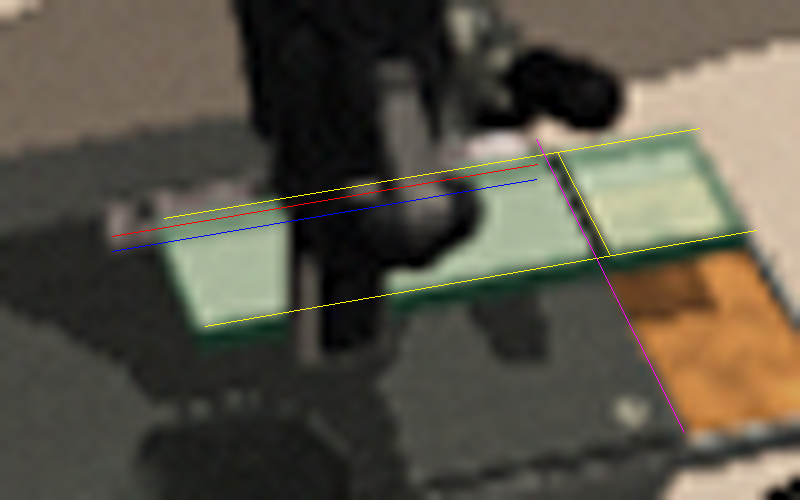

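servo_tool:
  deltas:
    - {"slide": [0, 0.4, 0.2], "turn": 0, "hand": 0}
    - {"slide": [-0.1, 0.8, 0.2], "turn": 0, "hand": 0}
    - {"slide": [-0.2, 0.8, 0.2], "turn": 0, "hand": 0}
    - {"slide": [-0.2, 0.5, 0], "turn": 0, "hand": 0}
    - {"slide": [0, 0, 0], "turn": 0, "hand": 0}

```text
time_s: 10.7
position: [441.2, 318.9, 47.5]
orientation: [-0.167, 1.586, 0.21]
contact_force: [0.2, -0.6, 0.1]
finger_gap: -0.2
```

```bash
python3 st.py; python3 -c "
from ov import *
ov('o4'); shot('top','t4')"
```

```text
t 10.7 world [441.2 318.9  47.5] brk -6.6 81.7 yaw rel deg -0.2 F [ 0.2 -0.6  0.1] gap -0.2
tilt [-0.026  0.025 -0.999] joints [-0.58  0.88 -0.19  1.93  0.31  0.36  0.82]
```

View pics/o4.png

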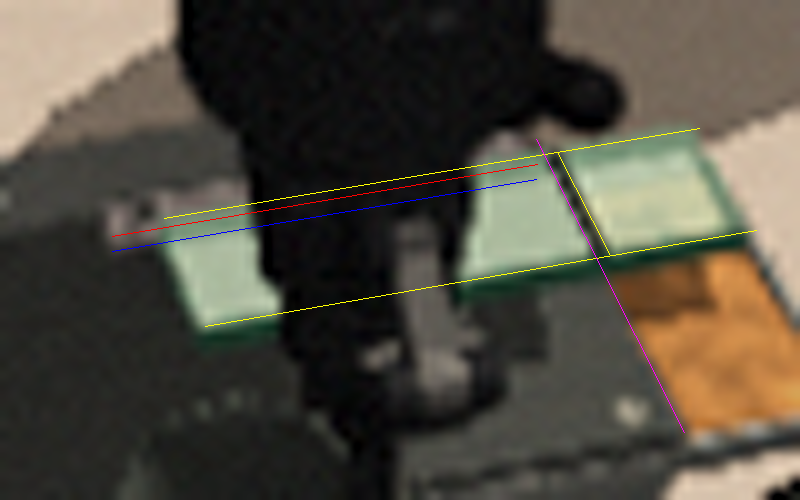

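View pics/t4.png

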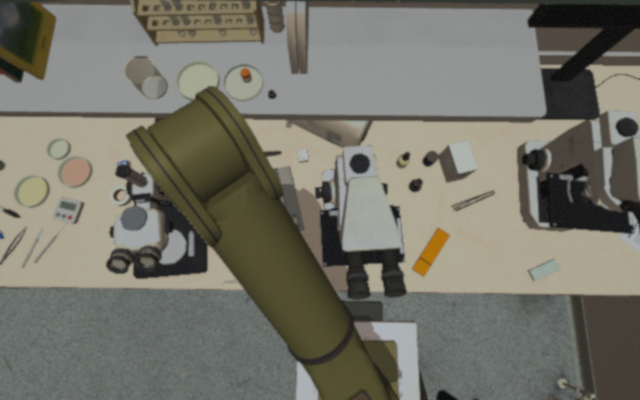

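servo_tool:
  deltas:
    - {"slide": [0, 0, 0.7], "turn": 0, "hand": 0}
    - {"slide": [0.05, -0.1, 0.7], "turn": 0, "hand": 0}
    - {"slide": [0.05, -0.5, 0.5], "turn": 0, "hand": 0}
    - {"slide": [0.05, -0.8, 0.1], "turn": 0, "hand": 0}
    - {"slide": [0.05, -0.8, 0], "turn": 0, "hand": 0}
    - {"slide": [0, -0.7, 0], "turn": 0, "hand": 0}

```text
time_s: 11.3
position: [506.4, 248.5, 36.3]
orientation: [-0.176, 1.594, 0.2]
contact_force: [0.0, -0.6, 0.5]
finger_gap: -0.1
```

```bash
python3 st.py
```

```text
t 11.3 world [506.4 248.5  36.3] brk 39.8 -2.3 yaw rel deg -0.2 F [ 0.  -0.6  0.5] gap -0.1
tilt [-0.033  0.011 -0.999] joints [-0.4   0.92 -0.21  1.85  0.35  0.43  0.96]
```

servo_tool:
  deltas:
    - {"slide": [0.08, -0.02, -0.25], "turn": 0, "hand": 0}
    - {"slide": [0.05, 0, -0.25], "turn": 0, "hand": 0}
    - {"slide": [0, 0, 0], "turn": 0, "hand": 0}

```text
time_s: 11.55
position: [494.1, 233.1, 31.7]
orientation: [-0.175, 1.599, 0.183]
contact_force: [-0.6, 0.6, 0.2]
finger_gap: 0.1
```

```bash
python3 st.py
```

```text
t 11.55 world [494.1 233.1  31.7] brk 24.1 -14.4 yaw rel deg -0.9 F [-0.6  0.6  0.2] gap 0.1
tilt [-0.036  0.001 -0.999] joints [-0.4   0.91 -0.19  1.9   0.35  0.39  0.94]
```

servo_tool:
  deltas:
    - {"slide": [-0.06, 0.25, 0.05], "turn": -0.1, "hand": 0}
    - {"slide": [0, 0.15, 0], "turn": 0, "hand": 0}
    - {"slide": [0, 0, 0], "turn": 0, "hand": 0}

```text
time_s: 11.8
position: [491.1, 245.5, 33.3]
orientation: [-0.185, 1.6, 0.194]
contact_force: [-0.3, 0.5, -0.4]
finger_gap: -0.0
```

```bash
python3 st.py
```

```text
t 11.8 world [491.1 245.5  33.3] brk 24.2 -1.6 yaw rel deg -0.1 F [-0.3  0.5 -0.4] gap -0.0
tilt [-0.038  0.001 -0.999] joints [-0.42  0.91 -0.2   1.89  0.35  0.4   0.94]
```

servo_tool:
  deltas:
    - {"slide": [0, -0.05, -0.12], "turn": 0, "hand": 0}
    - {"slide": [0, 0, -0.04], "turn": 0, "hand": 0}

```text
time_s: 11.97
position: [487.1, 246.1, 33.7]
orientation: [-0.186, 1.599, 0.199]
contact_force: [-0.5, 0.4, -0.2]
finger_gap: -0.1
```

```bash
python3 st.py;python3 -c "
from ov import *
ov('o5')"
```

```text
t 11.97 world [487.1 246.1  33.7] brk 20.5 0.0 yaw rel deg 0.1 F [-0.5  0.4 -0.2] gap -0.1
tilt [-0.037  0.003 -0.999] joints [-0.42  0.91 -0.2   1.9   0.35  0.39  0.94]
```

View pics/o5.png

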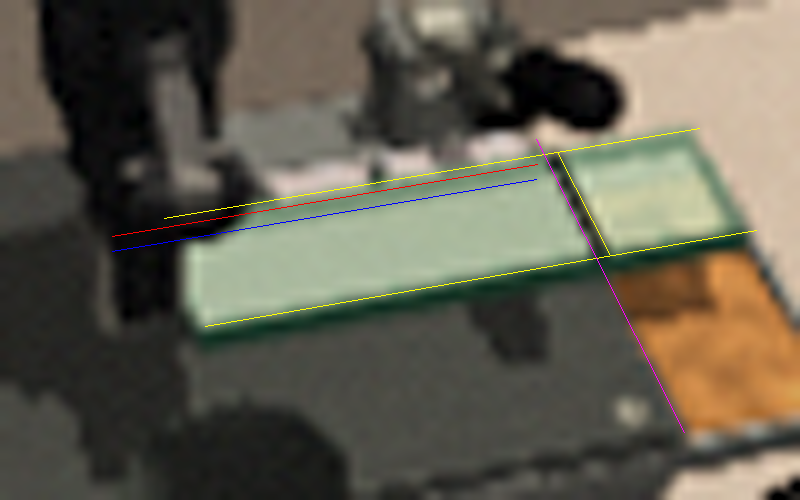

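servo_tool:
  deltas:
    - {"slide": [0.02, -0.05, -0.08], "turn": 0, "hand": 0}

```text
time_s: 12.1
position: [486.0, 245.7, 33.5]
orientation: [-0.186, 1.597, 0.201]
contact_force: [1.1, 2.2, 1.4]
finger_gap: 0.3
```

```bash
python3 st.py
```

```text
t 12.1 world [486.  245.7  33.5] brk 19.4 -0.2 yaw rel deg 0.1 F [1.1 2.2 1.4] gap 0.3
tilt [-0.035  0.005 -0.999] joints [-0.42  0.91 -0.19  1.91  0.35  0.38  0.94]
```

servo_tool:
  deltas:
    - {"slide": [0.02, -0.04, -0.1], "turn": 0, "hand": 0}

```text
time_s: 12.18
position: [485.0, 245.4, 33.5]
orientation: [-0.184, 1.594, 0.203]
contact_force: [1.8, 2.0, 1.7]
finger_gap: -0.2
```

```bash
python3 st.py;python3 -c "
from ov import *
ov('o6')"
```

```text
t 12.18 world [485.  245.4  33.5] brk 18.2 -0.2 yaw rel deg 0.1 F [1.8 2.  1.7] gap -0.2
tilt [-0.033  0.008 -0.999] joints [-0.43  0.91 -0.19  1.91  0.36  0.37  0.94]
```

View pics/o6.png

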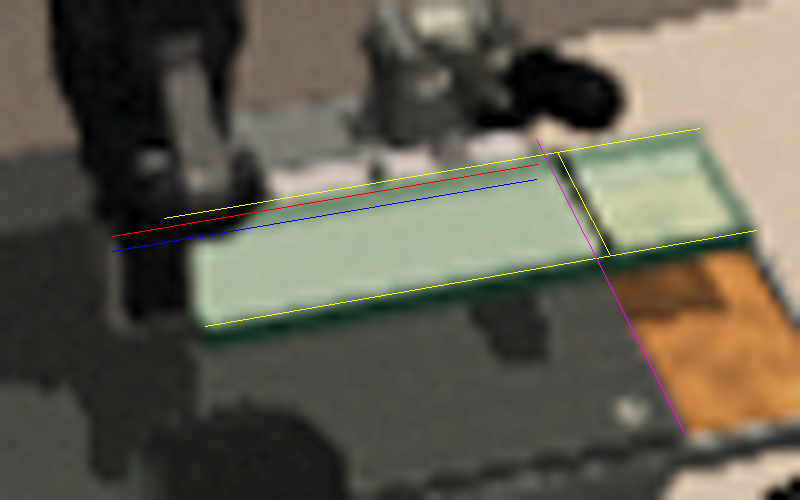

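servo_tool:
  deltas:
    - {"slide": [0, 0, 0.5], "turn": 0, "hand": 0}
    - {"slide": [-0.4, 0, 0.5], "turn": 0, "hand": 0}
    - {"slide": [-1, 0.1, 0], "turn": 0, "hand": 0}
    - {"slide": [-1, 0.2, 0], "turn": 0, "hand": 0}
    - {"slide": [-1, 0.2, 0], "turn": 0, "hand": 0}
    - {"slide": [-1, 0.2, 0], "turn": 0, "hand": 0}
    - {"slide": [-0.8, 0.2, 0], "turn": 0, "hand": 0}
    - {"slide": [0, 0, 0], "turn": 0, "hand": 0}

```text
time_s: 12.9
position: [503.8, 266.8, 164.9]
orientation: [-0.191, 1.61, 0.192]
contact_force: [0.9, 0.0, 0.4]
finger_gap: 0.2
```

```bash
python3 st.py;python3 -c "
from ov import *
ov('o7')"
```

```text
t 12.9 world [503.8 266.8 164.9] brk 41.7 16.1 yaw rel deg -0.0 F [0.9 0.  0.4] gap 0.2
tilt [-0.047 -0.005 -0.999] joints [-0.38  0.73 -0.3   1.75  0.26  0.74  1.  ]
```

View pics/o7.png

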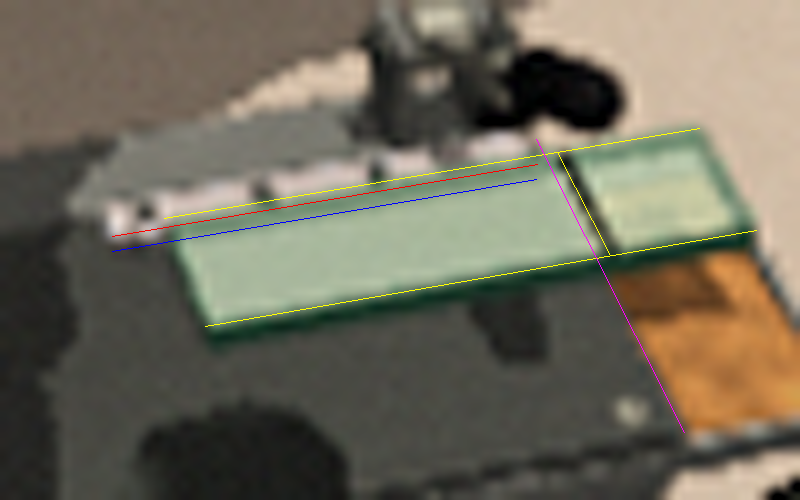

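Run:
```python
import cv2,numpy as np
A={n:cv2.imread(f'pics/{n}.png').astype(float) for n in('o3','o4','o5','o6','o7')}
for x,(r0,r1) in {230:(300,370),255:(300,365),480:(255,330),510:(250,325),560:(245,310),660:(215,290),700:(210,275)}.items():
    print(x,end=': ')
    for n,a in A.items():
        g=a[r0:r1,x-3:x+4].mean(1); sc=-(g[:,2]-g[:,1]) # greenness
        w=np.clip(g[:,1]-g[:,2]-12,0,None)*np.clip(130-g[:,1],0,None); print(n,round((w*np.arange(r0,r1)).sum()/max(w.sum(),1e-9),1),end='  ')
    print()
```

```text
230: o3 335.2  o4 335.8  o5 333.8  o6 334.2  o7 334.3  
255: o3 330.1  o4 330.9  o5 329.8  o6 329.6  o7 329.6  
480: o3 287.9  o4 288.6  o5 288.4  o6 288.2  o7 287.4  
510: o3 283.2  o4 284.0  o5 283.5  o6 283.7  o7 283.1  
560: o3 272.9  o4 273.7  o5 273.4  o6 273.5  o7 273.3  
660: o3 253.1  o4 253.7  o5 253.8  o6 253.9  o7 253.0  
700: o3 245.5  o4 245.3  o5 245.3  o6 245.3  o7 245.4
```

servo_tool:
  deltas:
    - {"slide": [0, 0.1, -0.8], "turn": 0, "hand": 0}
    - {"slide": [0, 0.1, -0.9], "turn": 0, "hand": 0}
    - {"slide": [0, 0.1, -0.9], "turn": 0, "hand": 0}
    - {"slide": [0, 0.1, -0.9], "turn": 0, "hand": 0}
    - {"slide": [0, 0.1, -0.7], "turn": 0, "hand": 0}
    - {"slide": [0, 0, -0.2], "turn": 0, "hand": 0}
    - {"slide": [0, 0, 0], "turn": 0, "hand": 0}

```text
time_s: 13.53
position: [385.3, 241.2, 162.0]
orientation: [-0.197, 1.626, 0.176]
contact_force: [-0.5, 0.2, 0.1]
finger_gap: -0.1
```

```bash
python3 st.py
```

```text
t 13.53 world [385.3 241.2 162. ] brk -79.5 19.8 yaw rel deg -0.4 F [-0.5  0.2  0.1] gap -0.1
tilt [-0.061 -0.02  -0.998] joints [-0.47  0.62 -0.28  2.07  0.27  0.54  0.87]
```

servo_tool:
  deltas:
    - {"slide": [0, 0.4, 0.1], "turn": 0, "hand": 0}
    - {"slide": [0, 0.3, 0.1], "turn": 0, "hand": 0}
    - {"slide": [0.3, 0.1, 0.05], "turn": 0, "hand": 0}
    - {"slide": [0, 0, 0], "turn": 0, "hand": 0}

```text
time_s: 13.87
position: [389.7, 264.2, 151.9]
orientation: [-0.194, 1.625, 0.174]
contact_force: [-0.5, -0.3, -0.5]
finger_gap: -0.2
```

```bash
python3 st.py; python3 -c "
from h import *
shot('side','s13',(310,170,420,270),6)"
```

```text
t 13.87 world [389.7 264.2 151.9] brk -69.7 41.0 yaw rel deg -0.6 F [-0.5 -0.3 -0.5] gap -0.2
tilt [-0.06  -0.02  -0.998] joints [-0.51  0.66 -0.27  2.04  0.27  0.54  0.84]
```

View pics/s13.png

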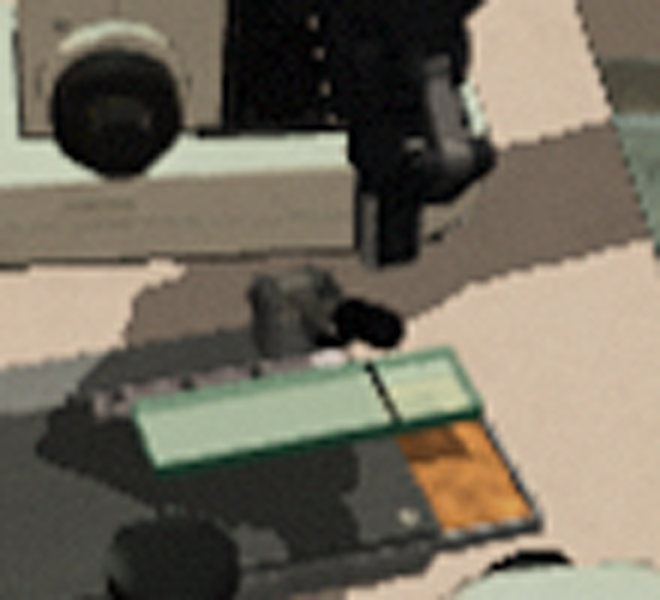

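servo_tool:
  deltas:
    - {"slide": [0.5, -0.25, 0], "turn": 0, "hand": 0}
    - {"slide": [0.5, -0.1, 0], "turn": 0, "hand": 0}
    - {"slide": [0.3, -0.1, 0], "turn": 0, "hand": 0}

```text
time_s: 14.17
position: [393.6, 255.0, 119.7]
orientation: [-0.191, 1.619, 0.177]
contact_force: [0.3, 0.2, 1.5]
finger_gap: -0.1
```

```bash
python3 st.py
```

```text
t 14.17 world [393.6 255.  119.7] brk -68.1 31.1 yaw rel deg -0.6 F [0.3 0.2 1.5] gap -0.1
tilt [-0.054 -0.015 -0.998] joints [-0.51  0.71 -0.23  2.07  0.3   0.44  0.83]
```

servo_tool:
  deltas:
    - {"slide": [0.35, 0, -0.1], "turn": 0, "hand": 0}
    - {"slide": [0.35, 0.05, -0.05], "turn": 0, "hand": 0}
    - {"slide": [0.35, 0.05, 0], "turn": 0, "hand": 0}

```text
time_s: 14.42
position: [390.4, 255.7, 92.4]
orientation: [-0.188, 1.616, 0.175]
contact_force: [-0.1, 0.3, 2.0]
finger_gap: -0.1
```

```bash
python3 st.py; python3 -c "
from h import *
shot('side','s14',(310,170,420,270),6)"
```

```text
t 14.42 world [390.4 255.7  92.4] brk -71.1 32.5 yaw rel deg -0.8 F [-0.1  0.3  2. ] gap -0.1
tilt [-0.052 -0.014 -0.999] joints [-0.54  0.76 -0.2   2.1   0.33  0.36  0.8 ]
```

View pics/s14.png

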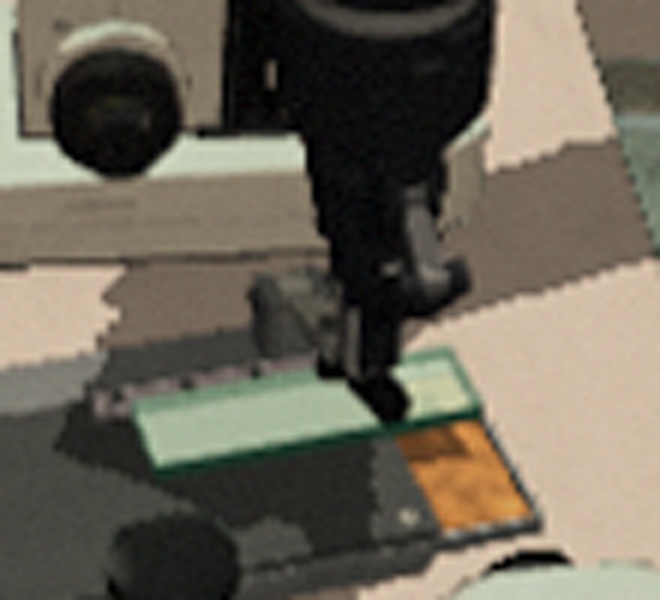

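servo_tool:
  deltas:
    - {"slide": [0.3, 0.05, 0], "turn": 0, "hand": 0}
    - {"slide": [0.3, 0.05, 0], "turn": 0, "hand": 0}
    - {"slide": [0.2, 0, 0], "turn": 0, "hand": 0}

```text
time_s: 14.72
position: [389.1, 259.2, 70.0]
orientation: [-0.187, 1.616, 0.176]
contact_force: [0.1, 0.9, 1.1]
finger_gap: 0.1
```

```bash
python3 st.py
```

```text
t 14.72 world [389.1 259.2  70. ] brk -71.5 36.3 yaw rel deg -0.7 F [0.1 0.9 1.1] gap 0.1
tilt [-0.051 -0.013 -0.999] joints [-0.57  0.8  -0.17  2.11  0.34  0.3   0.79]
```

servo_tool:
  deltas:
    - {"slide": [0.15, -0.02, 0], "turn": 0, "hand": 0}
    - {"slide": [0.12, -0.02, 0], "turn": 0, "hand": 0}

```text
time_s: 14.88
position: [389.0, 258.9, 62.2]
orientation: [-0.187, 1.616, 0.178]
contact_force: [-0.8, 0.7, 1.3]
finger_gap: -0.2
```

```bash
python3 st.py
```

```text
t 14.88 world [389.  258.9  62.2] brk -71.7 36.0 yaw rel deg -0.7 F [-0.8  0.7  1.3] gap -0.2
tilt [-0.051 -0.012 -0.999] joints [-0.57  0.82 -0.16  2.11  0.34  0.28  0.78]
```

servo_tool:
  deltas:
    - {"slide": [0.08, 0, 0], "turn": 0, "hand": 0}
    - {"slide": [0.06, 0, 0], "turn": 0, "hand": 0}

```text
time_s: 15.05
position: [389.0, 259.0, 61.0]
orientation: [-0.188, 1.614, 0.178]
contact_force: [-2.4, -0.4, 31.6]
finger_gap: -0.2
```

```bash
python3 st.py
```

```text
t 15.05 world [389. 259.  61.] brk -71.6 36.1 yaw rel deg -0.7 F [-2.4 -0.4 31.6] gap -0.2
tilt [-0.049 -0.012 -0.999] joints [-0.57  0.82 -0.16  2.11  0.35  0.28  0.78]
```

servo_tool:
  deltas:
    - {"slide": [-0.15, 0, 0], "turn": 0, "hand": 0}
    - {"slide": [-0.5, 0, 0], "turn": 0, "hand": 0}
    - {"slide": [-1, 0, 0], "turn": 0, "hand": 0}
    - {"slide": [-1, 0, 0], "turn": 0, "hand": 0}
    - {"slide": [-1, 0.1, 0], "turn": 0, "hand": 0}
    - {"slide": [-1, 0.1, 0], "turn": 0, "hand": 0}
    - {"slide": [-1, 0.2, 0], "turn": 0, "hand": 0}
    - {"slide": [0, 0, 0], "turn": 0, "hand": 0}

```text
time_s: 15.72
position: [392.6, 266.3, 207.5]
orientation: [-0.192, 1.619, 0.169]
contact_force: [0.0, 1.3, -0.4]
finger_gap: 0.2
```

```bash
python3 st.py
python3 - <<'E'
from ov import *
ov('o8',extra=[((-73,-56,54),(-73,64,54),(0,255,0))])
E
```

```text
t 15.72 world [392.6 266.3 207.5] brk -66.4 42.3 yaw rel deg -0.8 F [ 0.   1.3 -0.4] gap 0.2
tilt [-0.053 -0.021 -0.998] joints [-0.48  0.57 -0.31  1.98  0.23  0.68  0.87]
```

View pics/o8.png

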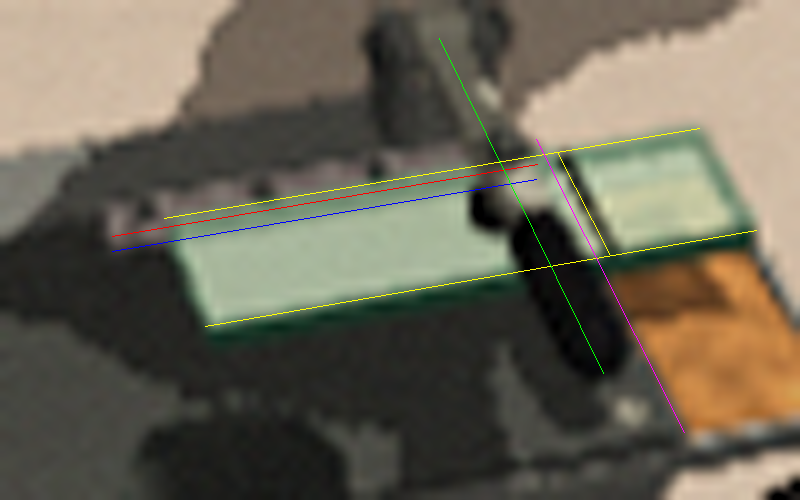

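Run:
```python
from ov import *
im=snapshot('side').astype(float)
from cell import *
c,s=np.cos(TH),np.sin(TH)
P=lambda x,y,z:px('side',[B[0]+c*x-s*y,B[1]+s*x+c*y,z])[0]
a=P(-95,25,30);bb=P(-95,60,30)
for r in range(245,259):
    row=im[r]; d=row[:,0]-row[:,2]
    u=np.arange(360,400); th=40
    k=[i for i in u if d[i-1]<th<=d[i]]
    t=(r-a[1])/(bb[1]-a[1]); pu=a[0]+t*(bb[0]-a[0])
    sub=[round(i-1+(th-d[i-1])/(d[i]-d[i-1]),2) for i in k]
    print(r,'orange starts',sub,'pred',round(pu,2))
# line profile
for y in (-15,-5,5):
    xs=np.arange(-105,-84,0.5); pr=[cv2.getRectSubPix(im.astype(np.float32),(1,1),tuple(map(float,P(x,y,38))))[0,0].sum() for x in xs]
    i=int(np.argmin(pr)); w=np.clip(np.median(pr)-60-np.array(pr),0,None); print('line y',y,'min x',xs[i],'centroid',(w*xs).sum()/w.sum())
```

```text
245 orange starts [np.float64(376.57), np.float64(394.76)] pred 376.5
246 orange starts [np.float64(377.46), np.float64(395.38)] pred 377.01
247 orange starts [np.float64(377.34), np.float64(395.95)] pred 377.51
248 orange starts [np.float64(377.59), np.float64(396.72)] pred 378.02
249 orange starts [np.float64(378.29), np.float64(397.33)] pred 378.53
250 orange starts [np.float64(378.59), np.float64(397.69)] pred 379.04
251 orange starts [np.float64(379.55), np.float64(398.33)] pred 379.54
252 orange starts [np.float64(380.1), np.float64(399.0)] pred 380.05
253 orange starts [np.float64(380.61)] pred 380.56
254 orange starts [np.float64(381.12)] pred 381.06
255 orange starts [np.float64(381.54)] pred 381.57
256 orange starts [np.float64(382.09)] pred 382.08
257 orange starts [np.float64(382.64)] pred 382.59
258 orange starts [np.float64(383.32), np.float64(388.0)] pred 383.09
line y -15 min x -96.0 centroid -96.16770085769849
line y -5 min x -95.5 centroid -90.69062153794268
line y 5 min x -84.5 centroid -87.44159590815038
```

```bash
python3 -c "
from cell import *
print(observe()['dq'].round(3),observe()['contact_force']); print(close_job())"
```

```text
[-0.004  0.036  0.012  0.034  0.004 -0.009 -0.003] [-0.36822799 -0.17151926  0.01771461]
the job is handed in; nothing more can be done
None
```

The strip is set up and the job is handed in; no verdict was reported. I pushed the glass flush with the fence, then along the bed until the line was over the front edge. Then I pressed the lever down and took the hand away, finishing at about 16 s of the 58 s allowed.

**Last checks:**
- **Line position:** from the side picture, the line lies about 0.5 to 1 mm past the bed's front edge (allowed 4 mm). The edge itself matched the picture to within about half a pixel. Of the three spots I sampled on the line, only two were usable; the lever and its handle covered the third.
- **Flush with the fence:** before the lever came down, the strip's long edge matched the state in which it was pressed against the fence, to within 0.2 pixel. I did not repeat this comparison afterwards, but the last picture shows the strip unmoved.
- **Lever:** it is down and matches the level position in the picture, and the handle height when pressed implies about -0.01 rad. The press was harder than planned, with a brief 31.6 N on the handle against the 40 N limit.
- **Push force:** the wrist read about 8 N at most while I was pushing the glass.

**What went less smoothly or stays unverified:**
- The first forward push turned the front end off the fence, and one sideways correction jammed. I fixed both before lowering the lever.
- The strip looked about 0.23 rad askew at the start, more than the 0.1 rad stated.
- The top camera was blocked by the arm, so the final position rests on the side camera alone.
- Along the bed, the lever appeared about 2 mm from where I expected it. The bed edge did not show that offset.
- I did not measure the pad's force on the glass directly, nor check the marker, box or loupe in a final picture; no move went near them.

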